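# Select the reagent and charge the sample vial

## Robot

A 6-joint arm with a two-finger parallel gripper is mounted at the origin on the work surface. World frame = base frame: x ahead of the robot, y to its left, z up, the work surface at z = 0. Lengths are in m, angles in degrees, forces in N, time in s.
With the tool pointing down it reaches from about 0.35 to 0.775 m from the base axis. Payload 7.3 kg.
Tool frame: the origin (TCP) lies on the centre line of the jaws, within the pads' length; the fingertips stand arm.tcp_to_tips ahead of it and the grasp point (between the pads) lies 8 mm behind it (arm.tcp_to_tips is the distance from the TCP to the fingertips, in m); z points along the fingers, y is the direction in which the jaws open and shut (so a half turn about z gives the same grasp; the last joint's range is limited). The gripper opens to 92 mm and grips with 3 to 60 N. Pads are 19 mm wide; open, the fingers measure 130 mm over their backs; the gripper's body (75 mm by 190 mm) begins 47 mm behind the grasp point.
Start: joints at [-8.365, 19.595, 87.324, -0, 73.075, -8.365], TCP at [0.525, 0, 0.215] pointing down, gripper open.
Joint ranges: [-145.02, 145.02], [-44.19, 115.74], [2.07, 154.8], [-57.11, 237.11], [16.16, 152.29], [-177.93, 177.93]. Speed limits (degrees/s): [147.25, 147.25, 180, 180, 180, 180].

## Interface

Orientations are given as [roll, pitch, yaw] about the fixed x, y, z axes, in that order (R = Rz(yaw) Ry(pitch) Rx(roll)).
In Python, from station import state, eyes, order, arm gives the robot as it stands.
- The arm moves only by the tool step_arm, never from a script. Its argument "increments" is a list that holds one entry, the list of rows, each a list of 7 numbers: the shift along the tool's x, y, z in m, then the turn, a rotation vector about the tool's x, y, z in rad, then the opening, from 0 (shut) to 1 (fully open). A call has 1 to 5 rows; each row shifts and turns the pose as measured when the row begins, along the tool's axes as they then stand; what a row does not reach is not made up. A row lasts 1/12 s, in which the tool goes at most 41.7 mm and 7.16 degrees, less where a joint would pass 70% of its speed; a pose out of reach is approached as far as the arm can. A call is refused whole if a number of a shift passes 0.0417 or a number of a turn 0.125, either way. A call with a gripper value outside its range is refused whole. The fingers move at their own pace and stop on an object; "newtons" is the grip in N (left out, the last holds). Time passes only in rows, so rows that do not move let the fingers close. It gives the time, the measured TCP pose, the force and the opening at its end, in the units of the state.
- state(): the state, without advancing time (a new reading comes with each control period).
- eyes.capture(name): name is "scene" or "side" or "wrist"; returns a dict with "pixels" (400x640x3 uint8, red, green, blue), "K" (3x3 intrinsics, pixels), "R" (3x3) and "t" (3): a world point X has camera coordinates R X + t. Camera axes: x right, y down, z forward; pixel columns grow to the right and rows downward; lengths in m; the calibration is good to about 2 mm. A picture is of the moment at which its call begins. There is no depth.
- order.sign_off(): hands the job in, once; it reports no verdict.
Trained networks look in the newest picture that a camera, given by its name, has taken for a name from the list of things; names that differ only in an ending like _2 or _b are one class to them, and where a whole thing is asked for, a point or a joint stands for the part that bears it (a point fixed in the world has none). Each returns a list of dicts, best first, with "p" (0 to 1); they miss things now and then, are a little off and sometimes report something else, mostly with a low value. They report only what shows in the picture. A call takes as long as a camera call. They do not tell look-alikes from the thing itself.
- eyes.outline_of(thing, camera): "region" (400x640 bool, what is visible of it) and "pixel" ([column, row] in pixels, amid what is visible of it).
- eyes.place_of(thing, camera): "pixel" ([column, row] in pixels: a listed point, or the origin of a listed thing).
The state is a dict: "time": time; "q": joint angles; "dq": joint speeds; "effort": joint torques, N m; "position": TCP position; "ee_rot": TCP orientation; "ft_force": force on the tool from outside, world axes, zero at the start; "ft_torque": the same for the moment, N m; "gripper_width": finger opening in m.
Only numpy, scipy, OpenCV 4.12 (cv2) and the standard library are available. Lean on these libraries where they do the work, as an engineer would, in place of code of your own. Each camera call takes 0.05 s, during which the arm holds its last target.

## Task

On the reagent doser, turn the white cap until its opening and pointer are lined up with the blue marker, then let go of it. Then take the blue-capped vial out of the test case, hold it upright on the doser's round sprung pad and press until the pad is fully down. Finally let the pad come back up and leave the vial standing upright in the middle of the pad, with the cap still set to blue and the other two vials left alone where they stand.

Things in the scene. Friction and masses are not known exactly. Their poses are not given: they have to be found in the camera images.
- doser: The reagent doser, fixed but placed differently each time: white housing 170 (its x) x 360 (its y) x 30 mm high; origin under its centre on the table. The black tablet drum with the white cap stands at its -y end (axis at y = -85 mm), the sprung pad at its +y end (y = +95 mm). With the cap closed its opening points along +x.
- cap_grip (a point): Point on the cap's vertical turning axis at the height to grip; its x axis points from the axis to the cap's opening. The cap is a white disc 116 mm across, 6 mm thick. Along this x axis, across its centre, stands a black upright grip bar 46 mm long, 12 mm wide, 30 mm tall; this point is 12 mm below the bar's top and 18 mm above the cap's face. Nothing else nearby rises above the cap's face.
- cap_opening (a point): Centre of the cap's one opening (a sector-shaped window, 50 degrees wide, 23 to 53 mm from the axis), 38 mm from the turning axis, on the cap's upper face.
- cap_pointer (a point): Point straight out from the axis through the opening, 70 mm from the axis (3.5 mm beyond the tip of a small black pointer nose, 5 mm wide, on the cap's rim). When the cap is set to a marker this point lies over that marker's centre, seen from above.
- marker_blue_top (a point): Centre of the top of the blue marker: a fixed upright round stud 15 mm across, 24 mm tall, on the grey shoulder round the drum, 70 mm from the cap's axis, its top 12 mm below the cap's face. Four studs (blue, red, yellow, green) stand 60 and 120 degrees to either side of the cap's closed position; which colour stands where varies.
- cap (a joint): Angle of the cap, rad, growing anticlockwise seen from above; it turns from -2.7 to 2.7 (stops) against light friction (0.06 N m) and stays where it is left. 0 is the closed position between the markers, near which it starts (within 0.2); the four markers are at -2.09, -1.05, 1.05 and 2.09.
- pad_top (a point): Centre of the top of the doser's sprung pad: a black flat round rubber disc 48 mm across with a small steel dot in the middle, in a round grey collar 80 mm across at its foot, 180 mm from the cap's axis. Its top is 46 mm above the table at rest; fully down it is 8 mm lower, flush with the collar. The point moves with the pad.
- pad (a joint): Travel of the sprung pad, m: 0 at rest, 0.008 fully down. It starts to move at about 3 N and is fully down at about 8 N; it springs back when let go.
- vial_blue_center (a point): Centre (half-way up) of the blue-capped vial, z up along it: round glass, 28 mm across, blue screw cap 29 mm across and 22 mm high, 74 mm tall over all, so 37 mm from foot to this point. About 70 g. It stands on the grey foam (20 mm above the table) of the open black case, 260 x 200 mm, rim 30 mm above the table; the case's place varies.
- vial_white_center (a point): Centre of the white-capped vial, same size and shape, on the same foam at least 80 mm from the others; not to be disturbed.
- vial_orange_center (a point): Centre of the orange-capped vial, same size and shape, on the same foam; not to be disturbed.
There are look-alikes about, which are no part of the job. Leave any pink look-alike of the part that bears vial_blue_center alone.

How it is judged:
By the outcome, as a careful person would: the job done as asked, in the order asked, and still so for the second after the job is handed in, with the robot touching nothing.
It also fails if it takes over 64 s, if anything falls off the work surface, if the arm or the gripper's body presses on something with over 40 N, if the wrist force passes 120 N, or if a joint passes its speed limit or range.

## Working session

There is one attempt and no reset: what is moved stays moved. The work goes in short steps, Python scripts to look and compute and a tool call to move; the robot and the scene stay as the last step left them, time stands still between calls to the robot, and variables do not carry over. Pictures are saved under pics/ and viewed, and the job is handed in when it is done.

Besides the shell and the picture viewer there is one more tool, called after "Call:" by a JSON object that holds its "api" and its "payload". step_arm: Moves the arm, as the interface text tells. Its arguments: {"type":"object","properties":{"increments":{"type":"array"},"newtons":{"type":"number"}},"required":["increments"]}

```bash
ls; mkdir -p pics
python3 - <<'E'
from station import state, eyes, order, arm
import cv2
s=state();print({k:s[k] for k in ('time','position','ee_rot','gripper_width','ft_force')}, arm.tcp_to_tips)
for c in('scene','side'):
    r=eyes.capture(c);cv2.imwrite(f'pics/{c}0.png',r['pixels'][:,:,::-1]);print(c,r['K'].tolist(),r['R'].tolist(),r['t'].tolist())
    for n in ['cap_grip','cap_opening','cap_pointer','marker_blue_top','pad_top','vial_blue_center','vial_white_center','vial_orange_center','doser']:
        print(n,[(round(d['p'],2),[round(float(x),1) for x in d['pixel']]) for d in eyes.place_of(n,c)])
E
```

```text
pics
{'time': 0.0, 'position': array([5.24562818e-01, 1.01675373e-04, 2.14422506e-01]), 'ee_rot': array([-1.79909480e+02, -1.32008774e-02,  9.00033921e+01]), 'gripper_width': 0.09172440726496264, 'ft_force': array([ 0.39039132,  0.28713174, -0.56688163])} 0.011
scene [[402.1069710594233, 0.0, 314.3091852635142], [0.0, 402.1069710594233, 207.50103610084986], [0.0, 0.0, 1.0]] [[0.7097196617010193, 0.7043193922113288, -0.015237964104660408], [0.4332102752999, -0.4533845664433204, -0.7789552569214659], [-0.5555419508638169, 0.5462386187977434, -0.6268943389155449]] [-0.3474488624292189, -0.15368032269502419, 1.248083849678494]
cap_grip []
cap_opening [(0.75, [392.2, 191.4]), (0.67, [252.7, 309.9]), (0.55, [245.6, 296.6])]
cap_pointer [(0.56, [251.3, 311.2])]
marker_blue_top [(0.37, [260.5, 263.9])]
pad_top [(0.56, [322.7, 261.9])]
vial_blue_center [(0.92, [452.6, 207.8]), (0.58, [404.7, 171.6])]
vial_white_center [(0.79, [364.9, 167.5]), (0.31, [280.3, 291.1])]
vial_orange_center [(0.89, [390.9, 193.6])]
doser [(0.97, [277.7, 291.7])]
side [[498.4952629461438, 0.0, 318.3879925228707], [0.0, 498.4952629461438, 191.96423603223343], [0.0, 0.0, 1.0]] [[0.675098210597568, -0.7377152636840077, 0.004312281947777822], [-0.5221290560110168, -0.4819240808540413, -0.7036550498376546], [0.5211752631476352, 0.4727846973206965, -0.71052865886069]] [-0.3592887875229595, 0.3305836598696612, 0.9388934072458716]
cap_grip [(0.59, [418.6, 244.2])]
cap_opening [(0.86, [429.3, 241.4]), (0.66, [274.2, 149.6])]
cap_pointer [(0.71, [442.2, 234.7])]
marker_blue_top [(0.58, [386.0, 240.4])]
pad_top [(0.78, [367.4, 208.2])]
vial_blue_center [(0.88, [159.2, 182.2]), (0.83, [231.8, 140.3])]
vial_white_center [(0.86, [230.5, 169.9]), (0.43, [442.4, 237.3])]
vial_orange_center [(0.68, [275.1, 153.6])]
doser [(0.57, [441.7, 232.8]), (0.4, [231.7, 171.2])]
```

View pics/scene0.png

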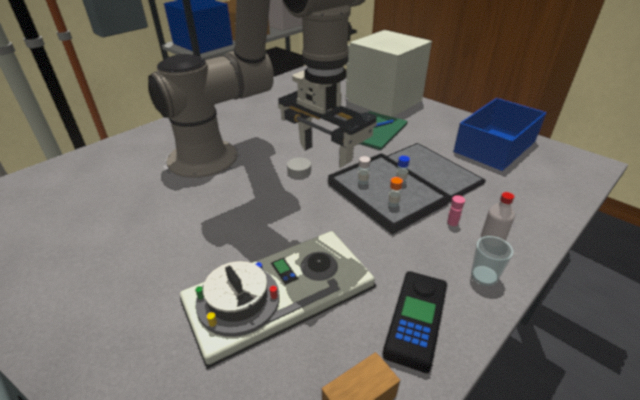

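View pics/side0.png

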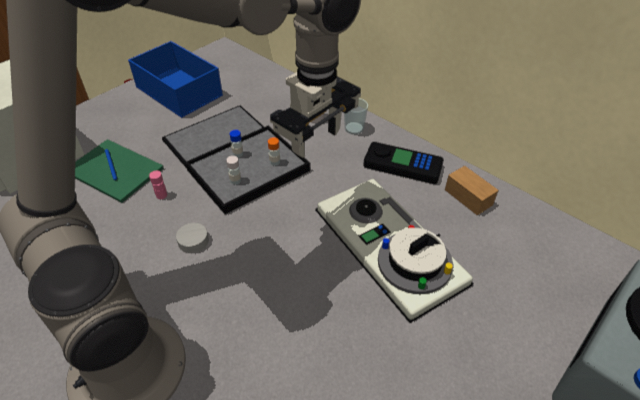

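Run:
```python
import cv2
a=cv2.imread('pics/scene0.png');b=cv2.imread('pics/side0.png')
cv2.imwrite('pics/crA.png',cv2.resize(a[210:350,190:350],None,fx=4,fy=4,interpolation=cv2.INTER_CUBIC))
cv2.imwrite('pics/crB.png',cv2.resize(b[150:300,330:500],None,fx=4,fy=4,interpolation=cv2.INTER_CUBIC))
cv2.imwrite('pics/crC.png',cv2.resize(a[120:250,330:490],None,fx=4,fy=4,interpolation=cv2.INTER_CUBIC))
cv2.imwrite('pics/crD.png',cv2.resize(b[90:240,120:310],None,fx=4,fy=4,interpolation=cv2.INTER_CUBIC))
```

```text
(no output)
```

View pics/crA.png

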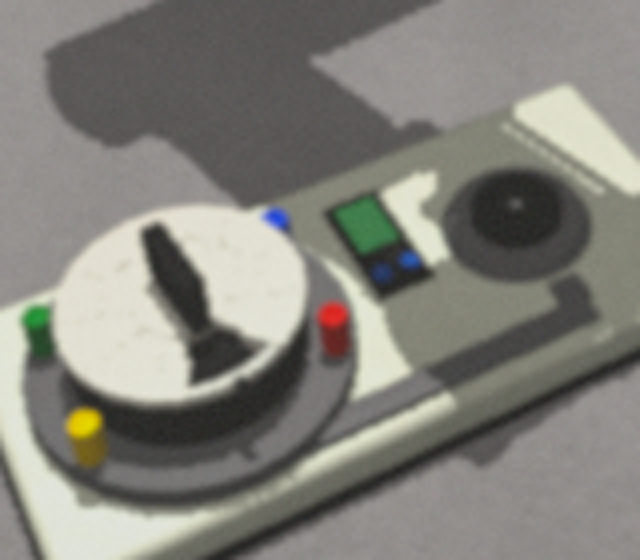

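View pics/crB.png

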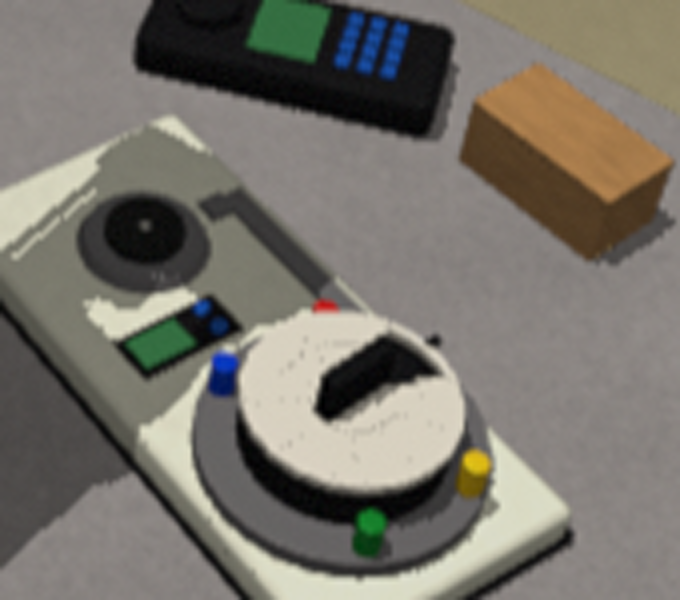

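View pics/crC.png

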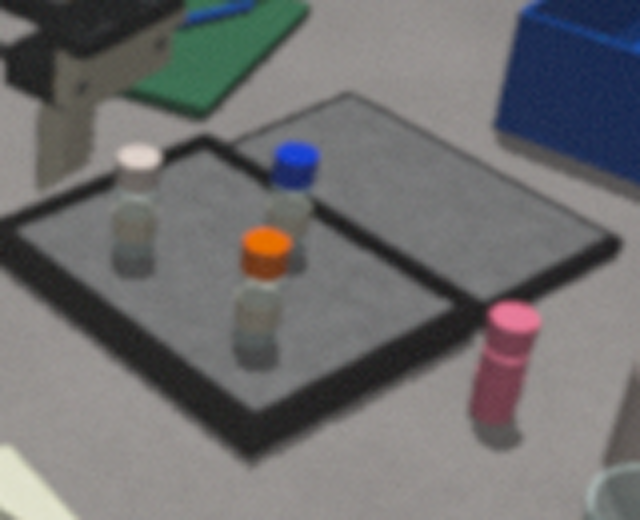

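View pics/crD.png

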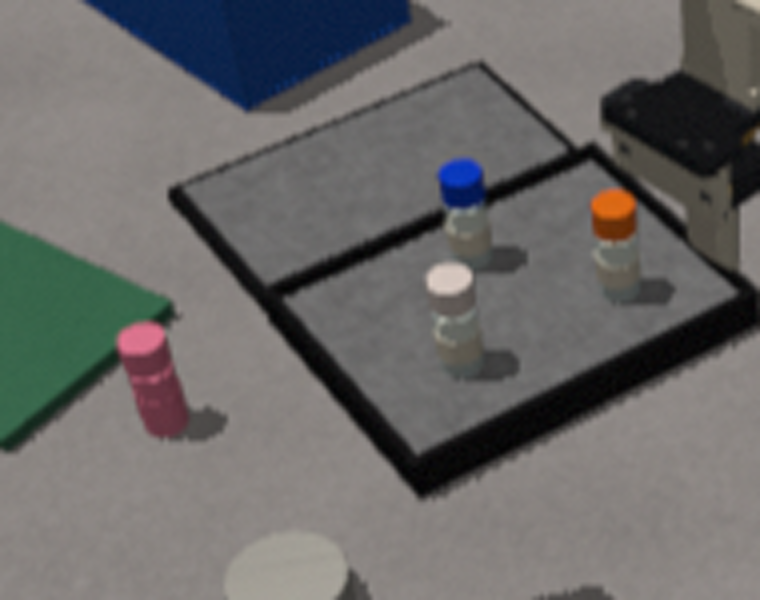

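Candidates for the vial, by [scene] / [side] pixel:
- Blue-capped vial: (404,162) / (236,136).
- Pink look-alike: (453,208) / (159,182).
- White vial: (365,167) / (230,170).
- Orange vial: (397,190) / (275,152).

I choose the blue-capped one, which stands in the case; the crops show a blue cap on clear glass. The blue stud shows at (259,264) / (386,240), 120° anticlockwise of closed. The cap's opening is near closed.

```bash
cat > h.py <<'E'
import numpy as np, cv2, pickle
from scipy.optimize import least_squares
def proj(c,X):
    p=c['K']@(c['R']@np.asarray(X,float)+c['t']); return p[:2]/p[2]
def atz(c,uv,z):
    d=c['R'].T@np.linalg.inv(c['K'])@np.array([uv[0],uv[1],1.]); o=-c['R'].T@c['t']
    return o+d*(z-o[2])/d[2]
def tri(obs):
    r=least_squares(lambda X:np.concatenate([proj(c,X)-uv for c,uv in obs]),[0.5,0,0.05]); return r.x,r.fun
E
python3 - <<'E'
from station import state,eyes,arm
from h import *
S=eyes.capture('scene');D=eyes.capture('side')
pickle.dump((S,D),open('cams.pkl','wb'))
A=lambda x,y:np.array([x/4+190-.4,y/4+210-.4]);B=lambda x,y:np.array([x/4+330-.4,y/4+150-.4])
C=lambda x,y:np.array([x/4+330-.4,y/4+120-.4]);E=lambda x,y:np.array([x/4+120-.4,y/4+90-.4])
ob=[(S,'pad',A(515,204)),(D,'pad',B(144,226)),(S,1.047,A(333,313)),(S,-1.047,A(85,420)),(S,-2.094,A(38,316)),(S,2.094,A(275,215)),
(D,2.094,B(224,361)),(D,-1.047,B(476,460)),(D,-2.094,B(370,518))]
def pt(p,k):
    x,y,th,zm=p;R=np.array([[np.cos(th),-np.sin(th)],[np.sin(th),np.cos(th)]])
    if k=='pad': l=np.array([0,.095]);z=.046
    else: l=np.array([0,-.085])+.07*np.array([np.cos(k),np.sin(k)]);z=zm
    return np.r_[R@l+[x,y],z]
best=min((least_squares(lambda p:np.concatenate([proj(c,pt(p,k))-uv for c,k,uv in ob]),[.5,-.2,t0,.06]) for t0 in (-2,-1,0,1,2,3)),key=lambda r:r.cost)
p=best.x;print('doser',p[:2],np.degrees(p[2]),'zm',p[3]);print(best.fun.reshape(-1,2).round(1).tolist())
th=p[2];R=np.array([[np.cos(th),-np.sin(th)],[np.sin(th),np.cos(th)]])
ax=R@[0,-.085]+p[:2];print('axis',ax,'pad',pt(p,'pad'),'blue',pt(p,2.094))
print('cap ptr angle scene?')
for c,n,uv in((S,'scene',(252.7,309.9)),(D,'side',(429.3,241.4))):
    X=atz(c,uv,p[3]+.012);d=X[:2]-ax;print(n,'opening r',np.hypot(*d),'ang',np.degrees(np.arctan2(d[1],d[0])-th))
for c,n,uv in((S,'sc',A(160,228)),):
    pass
for n,a,b in(('blue',C(296,152),E(461,172)),('white',C(139,157),E(449,277)),('orange',C(267,239),E(614,204))):
    X,f=tri([(S,a),(D,b)]);print(n,X,f.round(1), atz(S,a,.094)[:2],atz(D,b,.094)[:2])
# case corners
print('case corners z.03 side:',[atz(D,E(x,y),.03)[:2].round(3).tolist() for x,y in((270,292),(590,148),(755,292),(420,470))])
E
```

```text
doser [ 0.56945606 -0.18397148] -15.498831736743815 zm 0.06727527436944865
[[0.2, -0.3], [-0.2, -0.5], [0.1, -0.2], [-0.1, 0.3], [-0.3, -0.5], [-0.3, 0.7], [-0.1, -0.3], [-0.1, -0.1], [0.2, 0.3]]
axis [ 0.54674247 -0.26588054] pad [ 0.59484184 -0.09242607  0.046     ] blue [ 0.52924127 -0.19810364  0.06727527]
cap ptr angle scene?
scene opening r 0.07198287930234329 ang 4.280052699199288
side opening r 0.0337214852046718 ang 0.689213031478125
blue [0.53079456 0.29184758 0.09487185] [-0.2  0.3 -0.1 -0.3] [0.52959846 0.29457353] [0.53081536 0.2915434 ]
white [0.45878318 0.21927    0.09393184] [-0.  0. -0. -0.] [0.45883376 0.21922587] [0.45872309 0.21917283]
orange [0.57579729 0.19697403 0.0946919 ] [-0.3  0.4 -0.2 -0.5] [0.5747032  0.19984624] [0.57533443 0.19574314]
case corners z.03 side: [[0.412, 0.354], [0.658, 0.312], [0.627, 0.122], [0.376, 0.16]]
```

```bash
cat >> h.py <<'E'
from scipy.spatial.transform import Rotation as Ro
def plan(s,target,yaw,n):
    """suggest n equal rows (tool axes) to reach target, tool down, yaw deg"""
    R0=Ro.from_euler('xyz',s['ee_rot'],degrees=True);R1=Ro.from_euler('xyz',[180,0,yaw],degrees=True)
    rv=(R0.inv()*R1).as_rotvec(); d=(np.asarray(target)-s['position'])/n; Rk=R0
    print('pos',np.round(s['position'],4),'rot',np.round(s['ee_rot'],2),'t',round(s['time'],2),'w',round(s['gripper_width'],4),'F',np.round(s['ft_force'],1))
    for i in range(n):
        print((Rk.inv().apply(d)).round(4).tolist(),(rv/n).round(4).tolist()); Rk=Rk*Ro.from_rotvec(rv/n)
E
python3 - <<'E'
from station import state
from h import *
plan(state(),[.547,-.266,.2],-13,15)
E
```

```text
pos [0.525  0.     0.2151] rot [180.   0.  90.] t 1.1 w 0.092 F [ 0.1 -0.4  0.1]
[-0.0177, 0.0015, 0.001] [0.0, -0.0, 0.1198]
[-0.0174, 0.0036, 0.001] [0.0, -0.0, 0.1198]
[-0.0169, 0.0056, 0.001] [0.0, -0.0, 0.1198]
[-0.0161, 0.0076, 0.001] [0.0, -0.0, 0.1198]
[-0.0151, 0.0095, 0.001] [0.0, -0.0, 0.1198]
[-0.0138, 0.0112, 0.001] [0.0, -0.0, 0.1198]
[-0.0124, 0.0128, 0.001] [0.0, -0.0, 0.1198]
[-0.0108, 0.0142, 0.001] [0.0, -0.0, 0.1198]
[-0.009, 0.0154, 0.001] [0.0, -0.0, 0.1198]
[-0.0071, 0.0163, 0.001] [0.0, -0.0, 0.1198]
[-0.0051, 0.0171, 0.001] [0.0, -0.0, 0.1198]
[-0.003, 0.0175, 0.001] [0.0, -0.0, 0.1198]
[-0.0009, 0.0178, 0.001] [0.0, -0.0, 0.1198]
[0.0012, 0.0178, 0.001] [0.0, -0.0, 0.1198]
[0.0034, 0.0175, 0.001] [0.0, -0.0, 0.1198]
```

Call:
{"api": "step_arm", "payload": {"increments": [[[-0.018,0.002,0.001,0,0,0.12,1],[-0.017,0.004,0.001,0,0,0.12,1],[-0.017,0.006,0.001,0,0,0.12,1],[-0.016,0.008,0.001,0,0,0.12,1],[-0.015,0.0095,0.001,0,0,0.12,1]]]}}

```text
time: 1.52
position: [0.5339, -0.0883, 0.2104]
ee_rot: [180.0, -0.1, 54.7]
ft_force: [-0.4, 0.3, -0.3]
gripper_width: 0.0919
```

Call:
{"api": "step_arm", "payload": {"increments": [[[-0.014,0.011,0.001,0,0,0.12,1],[-0.0125,0.013,0.001,0,0,0.12,1],[-0.011,0.014,0.001,0,0,0.12,1],[-0.009,0.0155,0.001,0,0,0.12,1],[-0.007,0.0165,0.001,0,0,0.12,1]]]}}

```text
time: 1.93
position: [0.5385, -0.1821, 0.2051]
ee_rot: [-180.0, -0.1, 18.8]
ft_force: [0.3, 0.3, 0.7]
gripper_width: 0.0918
```

Run:
```python
from station import state
from h import *
plan(state(),[.547,-.266,.2],-13,7)
```

```text
pos [ 0.5385 -0.1821  0.2051] rot [-1.7995e+02 -8.0000e-02  1.8850e+01] t 1.93 w 0.0918 F [0.3 0.3 0.7]
[-0.0027, 0.0117, 0.0007] [-0.0002, -0.0002, 0.0794]
[-0.0018, 0.0119, 0.0007] [-0.0002, -0.0002, 0.0794]
[-0.0008, 0.012, 0.0007] [-0.0002, -0.0002, 0.0794]
[0.0001, 0.012, 0.0007] [-0.0002, -0.0002, 0.0794]
[0.0011, 0.012, 0.0007] [-0.0002, -0.0002, 0.0794]
[0.002, 0.0119, 0.0007] [-0.0002, -0.0002, 0.0794]
[0.003, 0.0117, 0.0007] [-0.0002, -0.0002, 0.0794]
```

Tracking is good.

Call:
{"api": "step_arm", "payload": {"increments": [[[-0.003,0.017,0.001,0,0,0.11,1],[-0.002,0.017,0.001,0,0,0.11,1],[0,0.017,0.001,0,0,0.11,1],[0.002,0.017,0.001,0,0,0.11,1],[0.004,0.017,0.001,0,0,0.11,1]]]}}

```text
time: 2.35
position: [0.5476, -0.2722, 0.1995]
ee_rot: [-179.9, -0.0, -14.4]
ft_force: [0.5, 0.2, -0.5]
gripper_width: 0.0917
```

Run:
```python
from station import state,eyes
from h import *
s=state();plan(s,[.547,-.266,.2],-13,1)
W=eyes.capture('wrist');pickle.dump(W,open('w1.pkl','wb'));cv2.imwrite('pics/w1.png',W['pixels'][:,:,::-1])
for n in('cap_grip','cap_opening','cap_pointer','marker_blue_top'):print(n,[(round(d['p'],2),np.round(d['pixel'],1).tolist()) for d in eyes.place_of(n,'wrist')])
print('pred axis',proj(W,[.5467,-.2659,.0973]),proj(W,[.5292,-.1981,.0673]))
```

```text
pos [ 0.5476 -0.2722  0.1995] rot [-1.799e+02 -2.000e-02 -1.437e+01] t 2.35 w 0.0917 F [ 0.5  0.2 -0.5]
[-0.0022, -0.0059, -0.0005] [-0.0017, -0.0003, -0.024]
cap_grip [(0.68, [309.9, 198.3])]
cap_opening [(0.6, [314.4, 152.0])]
cap_pointer [(0.87, [306.9, 113.4])]
marker_blue_top [(0.51, [247.9, 223.3])]
pred axis [312.96685447 199.75972108] [251.55700325 223.62845546]
```

View pics/w1.png

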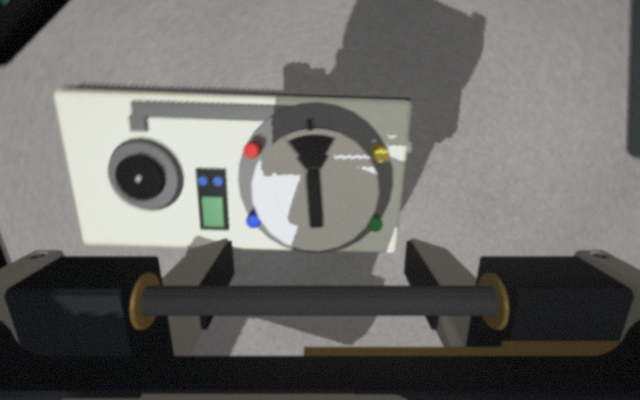

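Run:
```python
from h import *
W=pickle.load(open('w1.pkl','rb'));im=W['pixels'][90:260,220:410]
cv2.imwrite('pics/w1c.png',cv2.resize(im[:,:,::-1],None,fx=4,fy=4,interpolation=cv2.INTER_CUBIC))
ax=np.array([.5467,-.2659])
for uv,z in(((310,124),.077),((306.9,113.4),.0765),((314.4,152),.0793)):
    d=atz(W,uv,z)[:2]-ax;print(np.hypot(*d),np.degrees(np.arctan2(d[1],d[0])))
d=atz(W,(314,170),.109)-atz(W,(317,226),.109);print('bar',d,np.degrees(np.arctan2(d[1],d[0])))
for n,uv,z in(('pad',(138.5,178.5),.046),('blue',(253.5,221),.0673),('red',(252,151),.0673),('yel',(381,155),.0673)):print(n,atz(W,uv,z))
```

```text
0.06280908434698652 -11.978011750736059
0.07184621503223709 -10.187019826137938
0.03873967863276721 -16.05842522444169
bar [ 0.04753779 -0.00977167  0.        ] -11.615685919280693
pad [ 0.59739315 -0.095499    0.046     ]
blue [ 0.53136396 -0.20080308  0.0673    ]
red [ 0.59737569 -0.22049877  0.0673    ]
yel [ 0.56424815 -0.33492461  0.0673    ]
```

View pics/w1c.png

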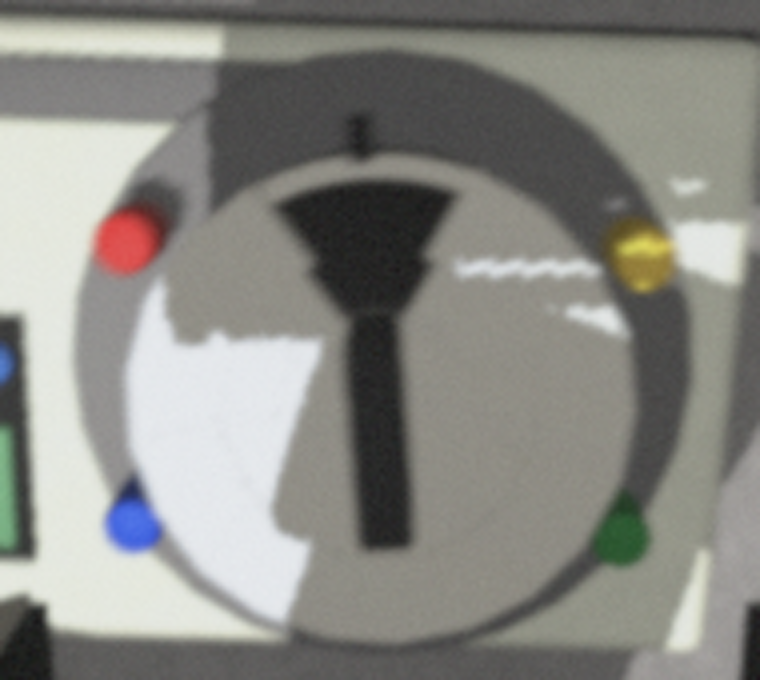

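Call:
{"api": "step_arm", "payload": {"increments": [[[-0.001,-0.005,0.03,0,0,-0.06,1],[0,0,0.03,0,0,0,0.6],[0,0,0.025,0,0,0,0.6],[0,0,0.015,0,0,0,0.6]]], "newtons": 15}}

```text
time: 2.93
position: [0.5516, -0.2632, 0.1028]
ee_rot: [179.9, -0.7, -9.7]
ft_force: [0.2, 0.6, 0.7]
gripper_width: 0.0763
```

Run:
```python
from station import state,eyes
from h import *
s=state();plan(s,[.5475,-.267,.094],-11,1)
W=eyes.capture('scene');D=eyes.capture('side')
o=np.zeros((480,800,3),np.uint8)
o[:,:400]=cv2.resize(W['pixels'][200:320,180:280],(400,480))[:,:,::-1]
o[:,400:]=cv2.resize(D['pixels'][170:290,370:470],(400,480))[:,:,::-1]
cv2.imwrite('pics/g1.png',o)
```

```text
pos [ 0.5516 -0.2632  0.1028] rot [179.88  -0.71  -9.69] t 2.93 w 0.0763 F [0.2 0.6 0.7]
[-0.0036, 0.0044, 0.0088] [0.002, -0.0124, 0.0229]
```

View pics/g1.png

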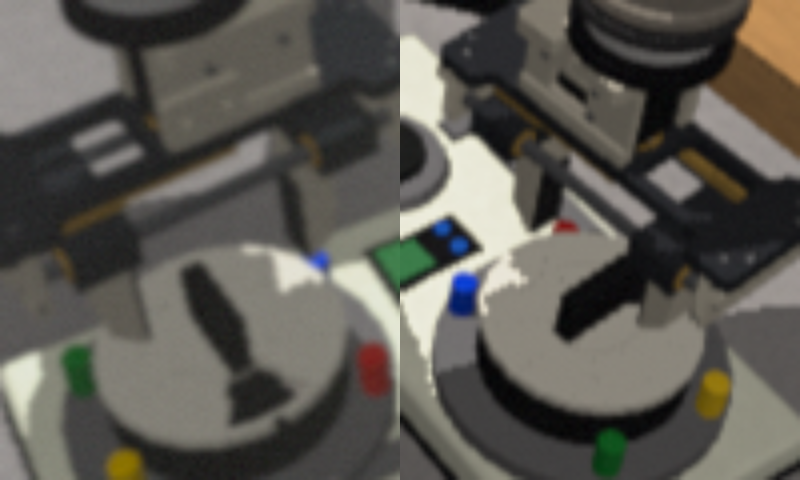

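Call:
{"api": "step_arm", "payload": {"increments": [[[-0.0035,0.0045,0.005,0,-0.012,0.023,0.6],[0,0,0.004,0,0,0,0.5],[0,0,0,0,0,0,0.5]]]}}

```text
time: 3.28
position: [0.5481, -0.2664, 0.0959]
ee_rot: [179.9, -0.0, -11.0]
ft_force: [-0.2, 1.0, 0.1]
gripper_width: 0.0486
```

Run:
```python
from station import state,eyes
from h import *
s=state();plan(s,[.5475,-.267,.094],-11,1)
W=eyes.capture('wrist');cv2.imwrite('pics/g2.png',W['pixels'][:,:,::-1])
```

```text
pos [ 0.5481 -0.2664  0.0959] rot [ 1.7987e+02 -1.0000e-02 -1.0960e+01] t 3.28 w 0.0486 F [-0.2  1.   0.1]
[-0.0005, 0.0007, 0.0019] [0.0023, -0.0002, 0.0007]
```

View pics/g2.png

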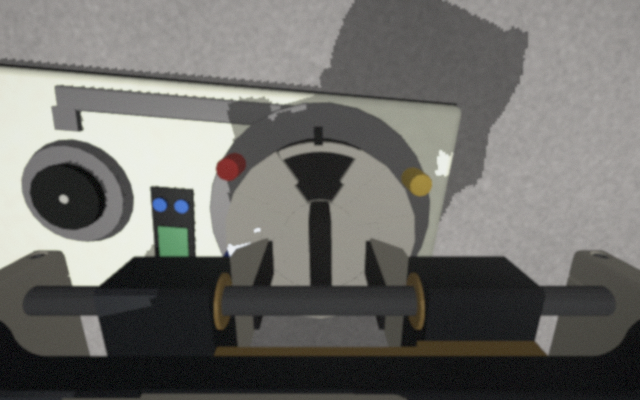

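The bar is vertical in the picture (column 319) and sits midway between the fingers, so I'm closing.

Call:
{"api": "step_arm", "payload": {"increments": [[[-0.0005,0.0005,0.001,0,0,0,0.1],[0,0,0,0,0,0,0],[0,0,0,0,0,0,0],[0,0,0,0,0,0,0],[0,0,0,0,0,0,0]]], "newtons": 15}}

```text
time: 3.75
position: [0.549, -0.268, 0.0986]
ee_rot: [179.7, -0.3, -10.9]
ft_force: [-0.1, -0.5, -0.8]
gripper_width: 0.0171
```

Run:
```python
from station import state,eyes
from h import *
s=state();plan(s,[.5475,-.267,.095],104.5,20);print(s['ft_force'],s['ft_torque'])
```

```text
pos [ 0.549  -0.268   0.0986] rot [179.73  -0.35 -10.95] t 3.75 w 0.0171 F [-0.1 -0.5 -0.8]
[-0.0001, -0.0, 0.0002] [0.0005, 0.0, -0.1007]
[-0.0001, -0.0, 0.0002] [0.0005, 0.0, -0.1007]
[-0.0001, -0.0001, 0.0002] [0.0005, 0.0, -0.1007]
[-0.0001, -0.0001, 0.0002] [0.0005, 0.0, -0.1007]
[-0.0001, -0.0001, 0.0002] [0.0005, 0.0, -0.1007]
[-0.0001, -0.0001, 0.0002] [0.0005, 0.0, -0.1007]
[-0.0, -0.0001, 0.0002] [0.0005, 0.0, -0.1007]
[-0.0, -0.0001, 0.0002] [0.0005, 0.0, -0.1007]
[-0.0, -0.0001, 0.0002] [0.0005, 0.0, -0.1007]
[-0.0, -0.0001, 0.0002] [0.0005, 0.0, -0.1007]
[-0.0, -0.0001, 0.0002] [0.0005, 0.0, -0.1007]
[-0.0, -0.0001, 0.0002] [0.0005, 0.0, -0.1007]
[0.0, -0.0001, 0.0002] [0.0005, 0.0, -0.1007]
[0.0, -0.0001, 0.0002] [0.0005, 0.0, -0.1007]
[0.0, -0.0001, 0.0002] [0.0005, 0.0, -0.1007]
[0.0, -0.0001, 0.0002] [0.0005, 0.0, -0.1007]
[0.0, -0.0001, 0.0002] [0.0005, 0.0, -0.1007]
[0.0, -0.0001, 0.0002] [0.0005, 0.0, -0.1007]
[0.0001, -0.0001, 0.0002] [0.0005, 0.0, -0.1007]
[0.0001, -0.0001, 0.0002] [0.0005, 0.0, -0.1007]
[-0.11151195 -0.47608693 -0.78717728] [ 0.03568422  0.14668864 -0.05095748]
```

Call:
{"api": "step_arm", "payload": {"increments": [[[-0.001,-0.0005,0.003,0.005,0,0,0],[0,0,0,0,0,0,0],[0,0,0,0,0,0,0]]], "newtons": 15}}

```text
time: 4.0
position: [0.549, -0.2672, 0.0968]
ee_rot: [-180.0, -0.5, -10.9]
ft_force: [-0.4, -0.3, -1.1]
gripper_width: 0.0112
```

Run:
```python
from station import state,eyes
from h import *
s=state();plan(s,[.5475,-.267,.095],104.5,1);print(s['ft_force'],s['ft_torque'])
```

```text
pos [ 0.549  -0.2672  0.0968] rot [-179.95   -0.51  -10.93] t 4.0 w 0.0112 F [-0.4 -0.3 -1.1]
[-0.0015, 0.0001, 0.0018] [0.0085, -0.0065, -2.0147]
[-0.36004743 -0.34415261 -1.05491806] [-0.02969676  0.05406461  0.02489378]
```

Call:
{"api": "step_arm", "payload": {"increments": [[[-0.0005,0,0.001,0,0,-0.08,0],[-0.0005,0,0,0,0,-0.1,0],[0,0,0,0,0,-0.1,0],[0,0,0,0,0,-0.1,0],[0,0,0,0,0,-0.1,0]]], "newtons": 20}}

```text
time: 4.42
position: [0.549, -0.2665, 0.0968]
ee_rot: [179.8, -0.7, 17.5]
ft_force: [-0.1, 0.9, 2.0]
gripper_width: 0.0107
```

Run:
```python
from station import state,eyes
from h import *
s=state();plan(s,[.5475,-.267,.095],104.5,1);print(s['ft_force'],s['ft_torque'])
```

```text
pos [ 0.549  -0.2665  0.0968] rot [179.8   -0.66  17.54] t 4.42 w 0.0107 F [-0.1  0.9  2. ]
[-0.0016, 0.0, 0.0017] [0.0116, -0.0066, -1.5177]
[-0.14863302  0.88971961  1.9781452 ] [ 0.24862554  0.14933303 -0.0799891 ]
```

Call:
{"api": "step_arm", "payload": {"increments": [[[0,0,0.0005,0.005,-0.003,-0.11,0],[0,0,0.0005,0.005,-0.003,-0.11,0],[0,0,0,0,0,-0.11,0],[0,0,0,0,0,-0.11,0],[0,0,0,0,0,-0.11,0]]]}}

```text
time: 4.83
position: [0.5484, -0.2656, 0.0967]
ee_rot: [-179.7, -0.5, 50.6]
ft_force: [-1.1, 1.5, 1.8]
gripper_width: 0.011
```

Call:
{"api": "step_arm", "payload": {"increments": [[[0,0,0,0,0,-0.11,0],[0,0,0,0,0,-0.11,0],[0,0,0,0,0,-0.11,0],[0,0,0,0,0,-0.11,0],[0,0,0,0,0,-0.11,0]]]}}

```text
time: 5.25
position: [0.5475, -0.2652, 0.0968]
ee_rot: [-179.9, -0.6, 83.7]
ft_force: [-0.6, -0.1, 2.2]
gripper_width: 0.0111
```

Run:
```python
from station import state,eyes
from h import *
s=state();plan(s,[.5475,-.267,.095],104.5,1);print(s['ft_force'],s['ft_torque'])
```

```text
pos [ 0.5475 -0.2652  0.0968] rot [-179.94   -0.62   83.66] t 5.25 w 0.0111 F [-0.6 -0.1  2.2]
[-0.0019, 0.0002, 0.0017] [0.001, -0.0109, -0.3637]
[-0.6288229  -0.0819576   2.15965498] [ 0.0472777   0.16936761 -0.06222506]
```

Call:
{"api": "step_arm", "payload": {"increments": [[[0,0,0,0,-0.005,-0.11,0],[0,0,0,0,-0.005,-0.11,0],[0,0,0,0,0,-0.1,0],[0,0,0,0,0,-0.04,0],[0,0,0,0,0,0,0]]]}}

```text
time: 5.67
position: [0.5469, -0.2653, 0.0968]
ee_rot: [-180.0, -0.1, 105.6]
ft_force: [-0.8, 0.3, 1.9]
gripper_width: 0.0108
```

Run:
```python
from station import state,eyes
from h import *
s=state();plan(s,[.5475,-.267,.095],104.5,1);print(s['ft_force'],s['ft_torque'])
W=eyes.capture('wrist');pickle.dump(W,open('w2.pkl','wb'));cv2.imwrite('pics/w2.png',W['pixels'][:,:,::-1])
```

```text
pos [ 0.5469 -0.2653  0.0968] rot [-1.7999e+02 -7.0000e-02  1.0561e+02] t 5.67 w 0.0108 F [-0.8  0.3  1.9]
[-0.0018, 0.0002, 0.0018] [-0.0002, -0.0013, 0.0193]
[-0.838974    0.31211844  1.86120674] [ 0.03610511 -0.00542059 -0.0442464 ]
```

View pics/w2.png

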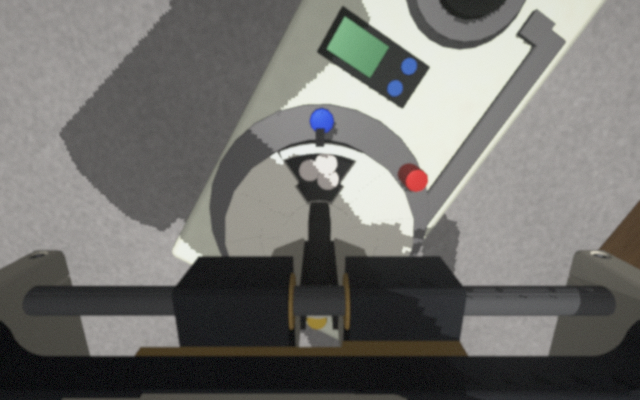

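Call:
{"api": "step_arm", "payload": {"increments": [[[0,0,0,0,0,0.02,0],[0,0,0,0,0,0,0]]]}}

```text
time: 5.88
position: [0.5469, -0.2653, 0.0968]
ee_rot: [-180.0, -0.1, 104.1]
ft_force: [-0.3, 1.9, 1.3]
gripper_width: 0.011
```

Call:
{"api": "step_arm", "payload": {"increments": [[[0,0,0,0,0,0,0.3],[0,0,0,0,0,0,0.5],[0,0,0,0,0,0,0.5],[0,0,0,0,0,0,0.6]]]}}

```text
time: 6.22
position: [0.5466, -0.2652, 0.0961]
ee_rot: [-180.0, -0.1, 103.9]
ft_force: [0.4, 0.9, -1.1]
gripper_width: 0.033
```

Run:
```python
from station import state,eyes
from h import *
s=state();plan(s,[.5475,-.267,.095],104.5,1);print(s['ft_force'],s['ft_torque'])
W=eyes.capture('wrist');pickle.dump(W,open('w3.pkl','wb'));cv2.imwrite('pics/w3.png',cv2.resize(W['pixels'][90:260,220:420,::-1],None,fx=4,fy=4,interpolation=cv2.INTER_CUBIC)[:600])
```

```text
pos [ 0.5466 -0.2652  0.0961] rot [-1.7995e+02 -1.2000e-01  1.0391e+02] t 6.22 w 0.033 F [ 0.4  0.9 -1.1]
[-0.0019, 0.0004, 0.0011] [-0.0008, -0.002, -0.0104]
[ 0.43122168  0.91841391 -1.06313629] [-0.00995187 -0.03521032 -0.00056317]
```

View pics/w3.png

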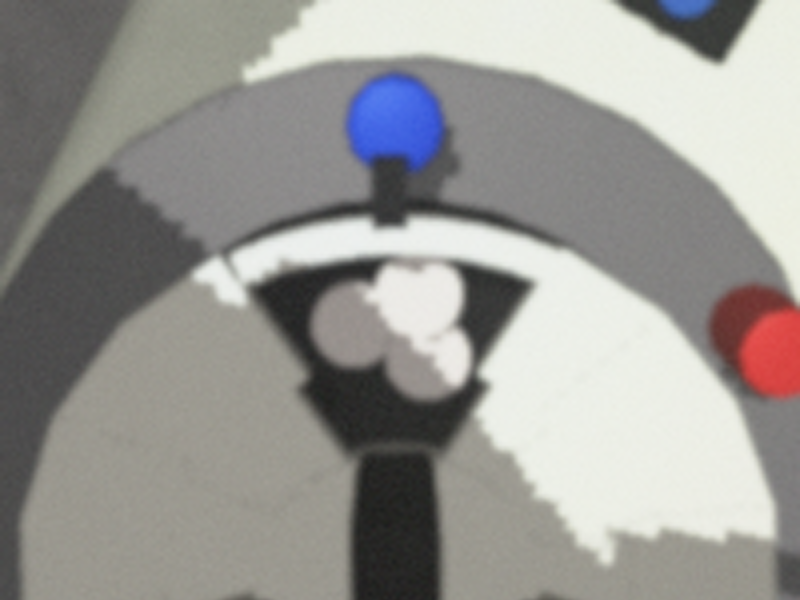

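Run:
```python
from h import *
W=pickle.load(open('w3.pkl','rb'))
P=lambda x,y,z:atz(W,(x/4+220-.4,y/4+90-.4),z)[:2]
b=P(395,122,.0673);r=P(788,352,.0673)
# equilateral: axis, red(60), blue(120): dist 70
m=(b+r)/2;d=b-r;print('br dist',np.hypot(*d))
n=np.array([-d[1],d[0]])/np.hypot(*d);c=m+n*.0606;print('axis',c,'blue',b)
for nm,q in(('nose',P(389,192,.0765)),('nosebase',P(391,215,.0765)),('openL',P(253,285,.0793)),('openR',P(530,285,.0793)),('b1',P(397,470,.109)),('b2',P(397,570,.109)),('blue',b)):
    v=q-c;print(nm,np.hypot(*v).round(4),np.degrees(np.arctan2(v[1],v[0])).round(2))
v=P(397,470,.109)-P(397,570,.109);print(np.degrees(np.arctan2(v[1],v[0])))
```

```text
br dist 0.07003382128226902
axis [ 0.54726905 -0.26568824] blue [ 0.53001686 -0.19785827]
nose 0.0608 105.12
nosebase 0.0576 104.91
openL 0.0523 127.35
openR 0.0515 82.38
b1 0.0298 104.19
b2 0.0162 104.43
blue 0.07 104.27
103.8952269717256
```

The cap is set: opening about 104.9°, nose 105.0° and bar 104.0° against 104.3° for the stud (world bearings). The fingers are open, so I lift and go to the vial.

Call:
{"api": "step_arm", "payload": {"increments": [[[0,0,-0.02,0,0,0,0.8],[0,0,-0.03,0,0,0,0.8],[0,0,-0.03,0,0,0,0.8],[0.01,0,-0.02,0,0,0,0.8]]]}}

```text
time: 6.6
position: [0.5414, -0.2551, 0.1925]
ee_rot: [-179.4, -0.7, 103.8]
ft_force: [0.4, -0.6, -0.4]
gripper_width: 0.0637
```

Run:
```python
from station import state,eyes
from h import *
s=state();plan(s,[.5308,.2918,.2],80,15)
```

```text
pos [ 0.5414 -0.2551  0.1925] rot [-179.38   -0.69  103.8 ] t 6.6 w 0.0637 F [ 0.4 -0.6 -0.4]
[0.0356, 0.008, -0.0002] [-0.0009, -0.0006, 0.0277]
[0.0358, 0.007, -0.0002] [-0.0009, -0.0006, 0.0277]
[0.036, 0.006, -0.0002] [-0.0009, -0.0006, 0.0277]
[0.0361, 0.005, -0.0002] [-0.0009, -0.0006, 0.0277]
[0.0362, 0.004, -0.0002] [-0.0009, -0.0006, 0.0277]
[0.0363, 0.003, -0.0002] [-0.0009, -0.0006, 0.0277]
[0.0364, 0.002, -0.0003] [-0.0009, -0.0006, 0.0277]
[0.0365, 0.001, -0.0003] [-0.0009, -0.0006, 0.0277]
[0.0365, -0.0, -0.0003] [-0.0009, -0.0006, 0.0277]
[0.0365, -0.001, -0.0003] [-0.0009, -0.0006, 0.0277]
[0.0364, -0.002, -0.0004] [-0.0009, -0.0006, 0.0277]
[0.0363, -0.003, -0.0004] [-0.0009, -0.0006, 0.0277]
[0.0362, -0.004, -0.0004] [-0.0009, -0.0006, 0.0277]
[0.0361, -0.005, -0.0004] [-0.0009, -0.0006, 0.0277]
[0.036, -0.006, -0.0005] [-0.0009, -0.0006, 0.0277]
```

Call:
{"api": "step_arm", "payload": {"increments": [[[0.036,0.008,-0.001,0,0,0.028,1],[0.036,0.007,-0.001,0,0,0.028,1],[0.036,0.006,-0.001,0,0,0.028,1],[0.036,0.005,-0.001,0,0,0.028,1],[0.036,0.004,-0.001,0,0,0.028,1]]]}}

```text
time: 7.02
position: [0.5404, -0.0741, 0.2046]
ee_rot: [-179.9, -0.1, 94.8]
ft_force: [-0.4, 0.0, 1.0]
gripper_width: 0.091
```

Call:
{"api": "step_arm", "payload": {"increments": [[[0.036,0.003,0,0,0,0.028,1],[0.036,0.002,0,0,0,0.028,1],[0.036,0.001,0,0,0,0.028,1],[0.036,0,0,0,0,0.028,1],[0.036,-0.001,0,0,0,0.028,1]]]}}

```text
time: 7.43
position: [0.5394, 0.1147, 0.206]
ee_rot: [180.0, -0.1, 86.3]
ft_force: [0.7, 0.2, -0.5]
gripper_width: 0.0919
```

Run:
```python
from station import state,eyes
from h import *
s=state();plan(s,[.5308,.2918,.2],80,5)
```

```text
pos [0.5394 0.1147 0.206 ] rot [ 1.7999e+02 -7.0000e-02  8.6270e+01] t 7.43 w 0.0919 F [ 0.7  0.2 -0.5]
[0.0352, -0.004, 0.0012] [0.0, -0.0003, 0.0219]
[0.0351, -0.0048, 0.0012] [0.0, -0.0003, 0.0219]
[0.035, -0.0056, 0.0012] [0.0, -0.0003, 0.0219]
[0.0349, -0.0063, 0.0012] [0.0, -0.0003, 0.0219]
[0.0348, -0.0071, 0.0012] [0.0, -0.0003, 0.0219]
```

Call:
{"api": "step_arm", "payload": {"increments": [[[0.035,-0.004,0.001,0,0,0.022,1],[0.035,-0.005,0.001,0,0,0.022,1],[0.03,-0.005,0.001,0,0,0.022,1],[0.025,-0.005,0.001,0,0,0.022,1],[0.01,-0.003,0.001,0,0,0.01,1]]]}}

```text
time: 7.85
position: [0.529, 0.2634, 0.2012]
ee_rot: [179.9, -0.2, 80.5]
ft_force: [-1.2, -0.0, -0.9]
gripper_width: 0.0918
```

Run:
```python
from station import state,eyes
from h import *
s=state();plan(s,[.5308,.2918,.2],80,1)
W=eyes.capture('wrist');pickle.dump(W,open('w4.pkl','wb'));cv2.imwrite('pics/w4.png',W['pixels'][:,:,::-1])
print('pred',proj(W,[.5308,.2918,.094]),proj(W,[.5308,.2918,.02]))
print([(round(d['p'],2),np.round(d['pixel'],1).tolist()) for d in eyes.place_of('vial_blue_center','wrist')])
```

```text
pos [0.529  0.2634 0.2012] rot [179.94  -0.19  80.54] t 7.85 w 0.0918 F [-1.2 -0.  -0.9]
[0.0283, -0.0029, 0.0013] [0.001, -0.0034, 0.0094]
pred [315.14727198 164.63967565] [315.79223571 151.84263138]
[(0.65, [96.4, 152.2]), (0.64, [317.5, 153.2]), (0.59, [495.2, 156.4])]
```

View pics/w4.png

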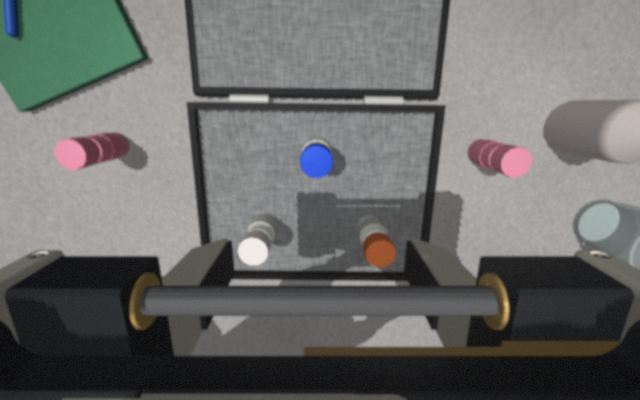

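The wrist picture shows the blue cap at (317,160), white at (255,249), orange at (378,249), and pink look-alikes at (90,150) and (500,157) outside the case.

Run:
```python
from h import *
W=pickle.load(open('w4.pkl','rb'));im=W['pixels'].astype(int)
m=(im[:,:,2]>im[:,:,0]+60)&(im[:,:,2]>120);m[:, :200]=0;m[:,440:]=0;m[:100]=0
ys,xs=np.nonzero(m);print(len(xs),xs.min(),xs.max(),ys.min(),ys.max(),xs.mean(),ys.mean())
for uv in((xs.mean(),ys.mean()),):print(atz(W,uv,.092))
```

```text
899 300 332 144 177 316.01890989988874 160.88431590656285
[0.53200481 0.29452616 0.092     ]
```

Call:
{"api": "step_arm", "payload": {"increments": [[[0.016,-0.002,0.01,0,-0.003,0.009,1],[0.012,-0.001,0.02,0,0,0,1],[0.002,0,0.02,0,0,0,1],[0,0,0.005,0,0,0,1],[0,0,0,0,0,0,1]]]}}

```text
time: 8.37
position: [0.5328, 0.29, 0.1457]
ee_rot: [179.8, 0.1, 80.1]
ft_force: [-0.5, -1.0, 0.1]
gripper_width: 0.092
```

Run:
```python
from station import state,eyes
from h import *
s=state();plan(s,[.5313,.293,.052],80,5)
W=eyes.capture('wrist');cv2.imwrite('pics/w5.png',W['pixels'][:,:,::-1])
```

```text
pos [0.5328 0.29   0.1457] rot [1.7976e+02 7.0000e-02 8.0080e+01] t 8.37 w 0.092 F [-0.5 -1.   0.1]
[0.0006, -0.0005, 0.0187] [0.0008, 0.0002, 0.0003]
[0.0006, -0.0005, 0.0187] [0.0008, 0.0002, 0.0003]
[0.0006, -0.0005, 0.0187] [0.0008, 0.0002, 0.0003]
[0.0006, -0.0004, 0.0187] [0.0008, 0.0002, 0.0003]
[0.0005, -0.0004, 0.0187] [0.0008, 0.0002, 0.0003]
```

View pics/w5.png

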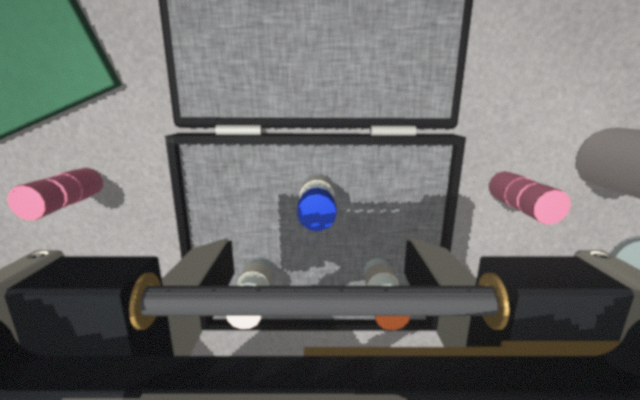

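Call:
{"api": "step_arm", "payload": {"increments": [[[0.002,-0.001,0.015,0,0,0,1],[0.001,-0.001,0.015,0,0,0,1],[0,0,0.005,0,0,0,1],[0,0,0,0,0,0,1]]]}}

```text
time: 8.75
position: [0.5351, 0.2906, 0.1155]
ee_rot: [179.4, -0.1, 79.9]
ft_force: [-0.1, -0.5, -0.0]
gripper_width: 0.092
```

Run:
```python
from station import state,eyes
from h import *
s=state();plan(s,[.5313,.293,.052],80,5)
W=eyes.capture('wrist');cv2.imwrite('pics/w6.png',W['pixels'][:,:,::-1])
im=W['pixels'].astype(int)
m=(im[:,:,2]>im[:,:,0]+60)&(im[:,:,2]>120);m[:, :200]=0;m[:,440:]=0;m[:100]=0
n,l,st,c=cv2.connectedComponentsWithStats(m.astype('uint8'));i=1+st[1:,4].argmax();print(st[i],c[i],atz(W,c[i],.090),proj(W,s['position']-[0,0,.011]))
```

```text
pos [0.5351 0.2906 0.1155] rot [ 1.7936e+02 -1.2000e-01  7.9870e+01] t 8.75 w 0.092 F [-0.1 -0.5 -0. ]
[0.0003, -0.001, 0.0127] [0.0022, -0.0004, -0.0004]
[0.0003, -0.001, 0.0127] [0.0022, -0.0004, -0.0004]
[0.0003, -0.0009, 0.0127] [0.0022, -0.0004, -0.0004]
[0.0003, -0.0009, 0.0127] [0.0022, -0.0004, -0.0004]
[0.0003, -0.0009, 0.0127] [0.0022, -0.0004, -0.0004]
[ 291  205   44   46 1522] [312.24507227 228.34231275] [0.5317779  0.29363166 0.09      ] [318.49235066 241.12492667]
```

View pics/w6.png

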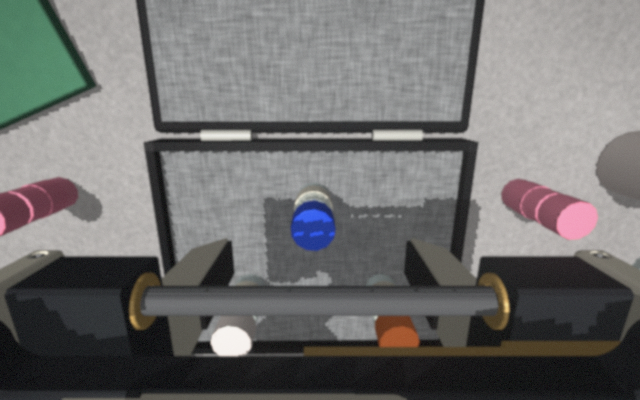

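Call:
{"api": "step_arm", "payload": {"increments": [[[0.002,-0.004,0.012,0.01,0,0,1],[0.001,-0.002,0.02,0,0,0,1],[0,0,0.015,0,0,0,1],[0,0,0.008,0,0,0,1],[0,0,0,0,0,0,1]]]}}

```text
time: 9.22
position: [0.5331, 0.2954, 0.0631]
ee_rot: [179.6, -0.4, 79.8]
ft_force: [-0.1, -0.4, 0.0]
gripper_width: 0.092
```

Run:
```python
from station import state,eyes
from h import *
s=state();plan(s,[.5315,.2933,.052],80,1)
W=eyes.capture('scene');D=eyes.capture('side');w=eyes.capture('wrist')
o=np.zeros((480,800,3),np.uint8)
o[:,:400]=cv2.resize(D['pixels'][90:210,180:280],(400,480))[:,:,::-1]
o[:,400:]=cv2.resize(w['pixels'][140:380,220:420],(400,480))[:,:,::-1]
cv2.imwrite('pics/v1.png',o)
```

```text
pos [0.5331 0.2954 0.0631] rot [179.55  -0.44  79.78] t 9.22 w 0.092 F [-0.1 -0.4  0. ]
[-0.0025, -0.0012, 0.0111] [0.0078, -0.0076, -0.0038]
```

View pics/v1.png

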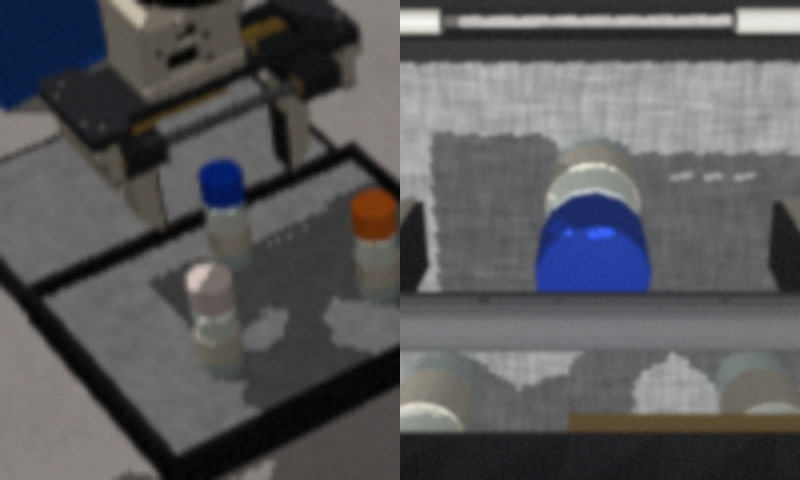

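Call:
{"api": "step_arm", "payload": {"increments": [[[-0.0025,-0.001,0.006,0.008,-0.008,-0.004,1],[0,0,0.005,0,0,0,0.8],[0,0,0.001,0,0,0,0.6],[0,0,0,0,0,0,0.45]]], "newtons": 10}}

```text
time: 9.7
position: [0.5346, 0.2941, 0.055]
ee_rot: [179.6, -0.2, 80.0]
ft_force: [-0.4, -0.3, -0.2]
gripper_width: 0.0761
```

Run:
```python
from station import state,eyes
from h import *
s=state();plan(s,[.5315,.2933,.052],80,1)
```

```text
pos [0.5346 0.2941 0.055 ] rot [179.63  -0.19  80.04] t 9.7 w 0.0761 F [-0.4 -0.3 -0.2]
[-0.0014, -0.0029, 0.003] [0.0064, -0.0033, 0.0007]
```

Call:
{"api": "step_arm", "payload": {"increments": [[[-0.001,-0.003,0.003,0.005,-0.003,0,0.4],[0,-0.0008,0,0.001,0,0,0.4],[0,-0.0005,0,0.001,0,0,0.4],[0,-0.0005,0,0.001,0,0,0.4]]], "newtons": 10}}

```text
time: 10.03
position: [0.5293, 0.294, 0.0519]
ee_rot: [-179.9, -0.0, 80.0]
ft_force: [0.1, 0.1, 0.9]
gripper_width: 0.0499
```

Run:
```python
from station import state,eyes
from h import *
s=state();plan(s,[.5315,.2933,.052],80,1)
w=eyes.capture('wrist');cv2.imwrite('pics/v2.png',w['pixels'][:,:,::-1])
```

```text
pos [0.5293 0.294  0.0519] rot [-1.7988e+02 -1.0000e-02  8.0030e+01] t 10.03 w 0.0499 F [0.1 0.1 0.9]
[-0.0003, 0.0023, -0.0001] [-0.0021, -0.0002, 0.0006]
```

View pics/v2.png

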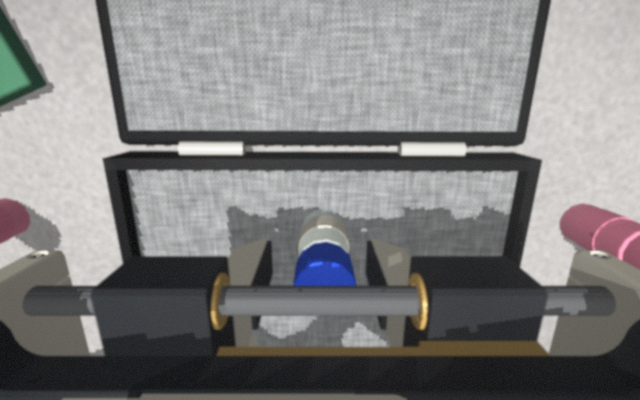

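Call:
{"api": "step_arm", "payload": {"increments": [[[0,0.002,0,-0.002,0,0,0.38],[0,0,0,0,0,0,0.34],[0,0,0,0,0,0,0.2],[0,0,0,0,0,0,0.1],[0,0,0,0,0,0,0.1]]], "newtons": 12}}

```text
time: 10.5
position: [0.5317, 0.2938, 0.0523]
ee_rot: [180.0, -0.0, 80.0]
ft_force: [-0.9, -0.3, -0.9]
gripper_width: 0.0286
```

Call:
{"api": "step_arm", "payload": {"increments": [[[0,0,0,0,0,0,0],[0,0,0,0,0,0,0],[0,0,0,0,0,0,0]]], "newtons": 40}}

```text
time: 10.75
position: [0.5317, 0.2938, 0.0523]
ee_rot: [180.0, -0.0, 80.0]
ft_force: [0.5, -0.3, -0.0]
gripper_width: 0.0283
```

Run:
```python
from station import state,eyes
from h import *
s=state();plan(s,[.5315,.2933,.052],80,1)
w=eyes.capture('wrist');d=eyes.capture('side')
cv2.imwrite('pics/v3.png',np.hstack([cv2.resize(w['pixels'][140:380,220:420],(400,480)),cv2.resize(d['pixels'][90:210,180:280],(400,480))])[:,:,::-1])
```

```text
pos [0.5317 0.2938 0.0523] rot [ 1.7996e+02 -4.0000e-02  8.0030e+01] t 10.75 w 0.0283 F [ 0.5 -0.3 -0. ]
[-0.0005, -0.0001, 0.0003] [0.0007, -0.0007, 0.0006]
```

View pics/v3.png

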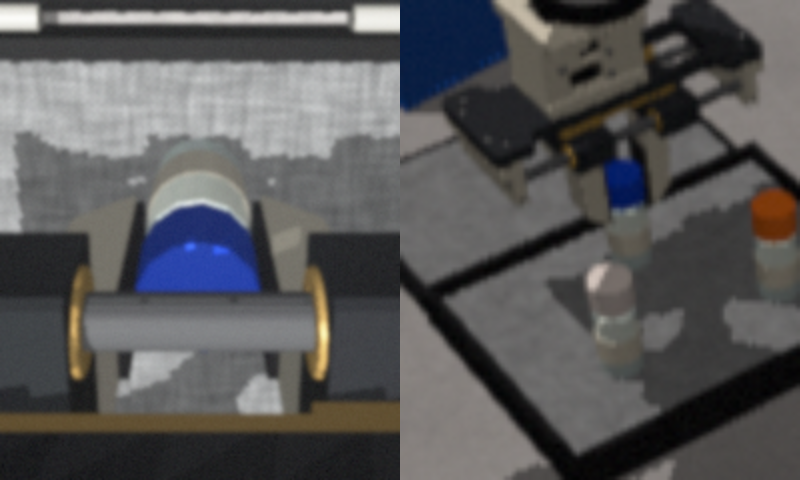

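Held: 28.3 mm wide, upright, with the foot 32.3 mm below the TCP. I lift it and carry it to above the pad.

Call:
{"api": "step_arm", "payload": {"increments": [[[0,0,-0.01,0,0,0,0],[0,0,-0.02,0,0,0,0],[0,0,-0.03,0,0,0,0],[0,0,-0.03,0,0,0,0],[-0.01,0,-0.025,0,0,0,0]]], "newtons": 40}}

```text
time: 11.27
position: [0.5261, 0.2833, 0.1666]
ee_rot: [-179.3, 0.4, 80.1]
ft_force: [0.0, 0.1, -1.0]
gripper_width: 0.0278
```

Run:
```python
from station import state,eyes
from h import *
s=state();plan(s,[.5948,-.0924,.15],80,12)
S,D=pickle.load(open('cams.pkl','rb'))
W=pickle.load(open('w1.pkl','rb'))
im=D['pixels'];
d=eyes.capture('side');cv2.imwrite('pics/v4.png',d['pixels'][:,:,::-1])
```

```text
pos [0.5261 0.2833 0.1666] rot [-179.31    0.38   80.09] t 11.27 w 0.0278 F [ 0.   0.1 -1. ]
[-0.0298, 0.011, 0.0015] [-0.001, 0.0006, 0.0001]
[-0.0298, 0.011, 0.0014] [-0.001, 0.0006, 0.0001]
[-0.0298, 0.0111, 0.0014] [-0.001, 0.0006, 0.0001]
[-0.0298, 0.0111, 0.0014] [-0.001, 0.0006, 0.0001]
[-0.0298, 0.0111, 0.0014] [-0.001, 0.0006, 0.0001]
[-0.0298, 0.0111, 0.0014] [-0.001, 0.0006, 0.0001]
[-0.0298, 0.0111, 0.0014] [-0.001, 0.0006, 0.0001]
[-0.0298, 0.0111, 0.0014] [-0.001, 0.0006, 0.0001]
[-0.0298, 0.0111, 0.0014] [-0.001, 0.0006, 0.0001]
[-0.0298, 0.0111, 0.0014] [-0.001, 0.0006, 0.0001]
[-0.0298, 0.0111, 0.0014] [-0.001, 0.0006, 0.0001]
[-0.0298, 0.0111, 0.0014] [-0.001, 0.0006, 0.0001]
```

View pics/v4.png

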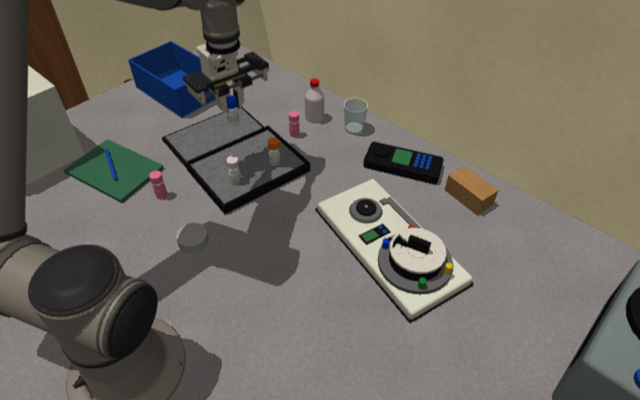

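Call:
{"api": "step_arm", "payload": {"increments": [[[-0.02,0.007,0,0,0,0,0],[-0.03,0.011,0,0,0,0,0],[-0.03,0.011,0,0,0,0,0],[-0.03,0.011,0,0,0,0,0],[-0.03,0.011,0,0,0,0,0]]]}}

```text
time: 11.73
position: [0.556, 0.1369, 0.1807]
ee_rot: [179.6, -0.2, 80.6]
ft_force: [1.0, 0.6, -1.0]
gripper_width: 0.028
```

Call:
{"api": "step_arm", "payload": {"increments": [[[-0.03,0.011,0.001,0,0,0,0],[-0.03,0.011,0.001,0,0,0,0],[-0.03,0.011,0.001,0,0,0,0],[-0.03,0.011,0.001,0,0,0,0],[-0.03,0.011,0.001,0,0,0,0]]]}}

```text
time: 12.15
position: [0.5863, -0.0278, 0.1797]
ee_rot: [179.3, -0.2, 80.7]
ft_force: [0.7, 1.1, -0.5]
gripper_width: 0.028
```

Run:
```python
from station import state,eyes
from h import *
s=state();plan(s,[.595,-.0927,.15],80,4)
```

```text
pos [ 0.5863 -0.0278  0.1797] rot [179.33  -0.24  80.66] t 12.15 w 0.028 F [ 0.7  1.1 -0.5]
[-0.0157, 0.0047, 0.0074] [0.0029, -0.0011, 0.0029]
[-0.0157, 0.0048, 0.0074] [0.0029, -0.0011, 0.0029]
[-0.0156, 0.0048, 0.0074] [0.0029, -0.0011, 0.0029]
[-0.0156, 0.0049, 0.0074] [0.0029, -0.0011, 0.0029]
```

Call:
{"api": "step_arm", "payload": {"increments": [[[-0.02,0.006,0.01,0.006,-0.002,0.006,0],[-0.014,0.005,0.015,0.004,-0.002,0.006,0],[-0.008,0.003,0.01,0,0,0,0],[-0.002,0.001,0.005,0,0,0,0],[0,0,0,0,0,0,0]]]}}

```text
time: 12.57
position: [0.5953, -0.0837, 0.1411]
ee_rot: [179.6, 0.1, 79.5]
ft_force: [-0.8, -0.0, -0.7]
gripper_width: 0.0281
```

Run:
```python
from station import state,eyes
from h import *
s=state();plan(s,[.595,-.0927,.09],80,1)
S=eyes.capture('scene');d=eyes.capture('side');w=eyes.capture('wrist')
cv2.imwrite('pics/p1.png',np.hstack([cv2.resize(S['pixels'][190:310,270:370],(400,480)),cv2.resize(d['pixels'][120:240,320:420],(400,480))])[:,:,::-1])
cv2.imwrite('pics/p1w.png',w['pixels'][:,:,::-1])
```

```text
pos [ 0.5953 -0.0837  0.1411] rot [1.7962e+02 9.0000e-02 7.9470e+01] t 12.57 w 0.0281 F [-0.8 -0.  -0.7]
[-0.0088, 0.001, 0.0511] [0.0066, 0.0016, -0.0093]
```

View pics/p1.png

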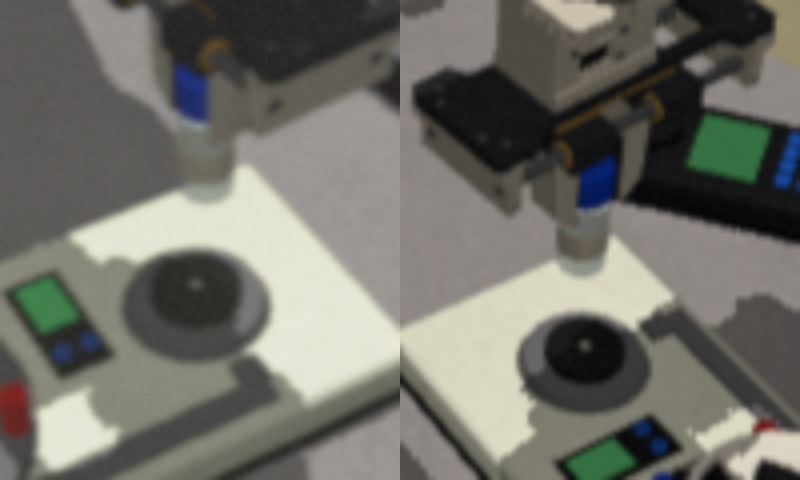

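View pics/p1w.png

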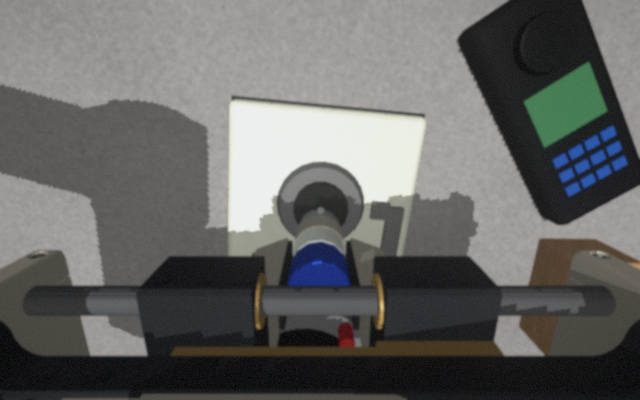

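Call:
{"api": "step_arm", "payload": {"increments": [[[-0.006,0.001,0.012,0.006,0.001,-0.009,0],[-0.003,0,0.018,0,0,0,0],[0,0,0.012,0,0,0,0],[0,0,0.003,0,0,0,0],[0,0,0,0,0,0,0]]]}}

```text
time: 13.13
position: [0.5973, -0.0887, 0.0978]
ee_rot: [179.5, 0.0, 80.6]
ft_force: [0.0, -0.0, -0.4]
gripper_width: 0.0282
```

Run:
```python
from station import state,eyes
from h import *
s=state();plan(s,[.595,-.0927,.085],80,1)
S=eyes.capture('scene');d=eyes.capture('side')
pickle.dump((S,d),open('c2.pkl','wb'))
cv2.imwrite('pics/p2.png',np.hstack([cv2.resize(S['pixels'][220:295,280:355],(400,400),interpolation=2),cv2.resize(d['pixels'][150:225,330:405],(400,400),interpolation=2)])[:,:,::-1])
p=s['position']
for c in(S,d):print(proj(c,[p[0],p[1],p[2]-.0323]),proj(c,[.595,-.0927,.046]))
```

```text
pos [ 0.5973 -0.0887  0.0978] rot [1.7954e+02 4.0000e-02 8.0620e+01] t 13.13 w 0.0282 F [ 0.  -0.  -0.4]
[-0.0043, -0.0018, 0.0128] [0.008, 0.0007, 0.0108]
[320.63515625 253.37341967] [318.55209435 260.41232413]
[365.46676023 198.56083231] [365.57221427 205.66429628]
```

View pics/p2.png

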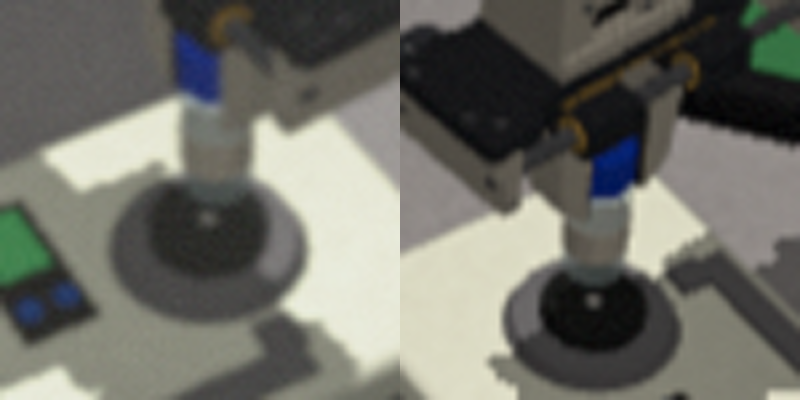

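Call:
{"api": "step_arm", "payload": {"increments": [[[-0.004,-0.002,0.004,0.008,0,0.01,0],[0,-0.0005,0.004,0,0,0,0],[0,0,0.002,0,0,0,0],[0,0,0,0,0,0,0]]]}}

```text
time: 13.57
position: [0.5958, -0.0929, 0.0901]
ee_rot: [179.7, 0.1, 80.0]
ft_force: [-0.9, -0.0, -0.9]
gripper_width: 0.0279
```

Run:
```python
from station import state,eyes
from h import *
s=state();plan(s,[.595,-.0927,.0783],80,1)
S=eyes.capture('scene');d=eyes.capture('side');w=eyes.capture('wrist')
cv2.imwrite('pics/p3.png',np.hstack([cv2.resize(S['pixels'][220:295,280:355],(400,400),interpolation=2),cv2.resize(d['pixels'][150:225,330:405],(400,400),interpolation=2)])[:,:,::-1])
p=s['position']
for c in(S,d):print(proj(c,[p[0],p[1],p[2]-.0323]),proj(c,[.595,-.0927,.046]))
```

```text
pos [ 0.5958 -0.0929  0.0901] rot [1.7973e+02 7.0000e-02 8.0020e+01] t 13.57 w 0.0279 F [-0.9 -0.  -0.9]
[0.0, -0.0009, 0.0118] [0.0048, 0.0013, 0.0003]
[318.72052485 256.65765099] [318.55209435 260.41232413]
[366.20671899 202.05012368] [365.57221427 205.66429628]
```

View pics/p3.png

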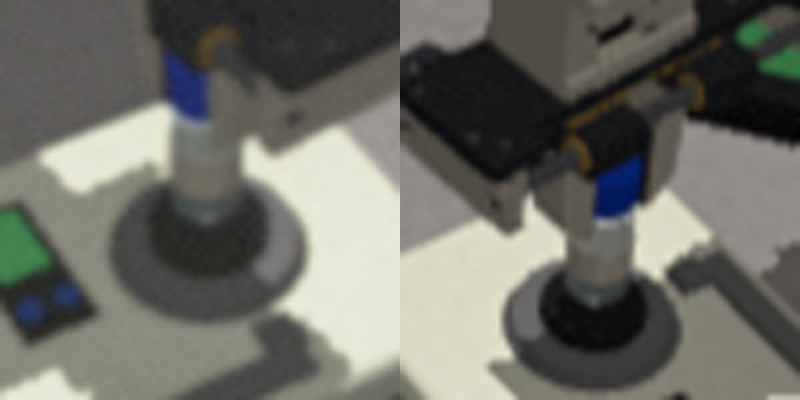

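Call:
{"api": "step_arm", "payload": {"increments": [[[0,-0.001,0.004,0.005,0.001,0,0],[0,0,0.004,0,0,0,0],[0,0,0.004,0,0,0,0],[0,0,0.001,0,0,0,0]]]}}

```text
time: 14.05
position: [0.5957, -0.0927, 0.0774]
ee_rot: [179.9, 0.0, 80.0]
ft_force: [-1.3, -0.4, 2.1]
gripper_width: 0.0282
```

Run:
```python
from station import state,eyes
from h import *
s=state();plan(s,[.595,-.0927,.0703],80,1)
```

```text
pos [ 0.5957 -0.0927  0.0774] rot [1.7988e+02 2.0000e-02 8.0030e+01] t 14.05 w 0.0282 F [-1.3 -0.4  2.1]
[-0.0001, -0.0007, 0.0071] [0.0021, 0.0003, 0.0006]
```

Call:
{"api": "step_arm", "payload": {"increments": [[[0,-0.0005,0.002,0.002,0,0,0],[0,0,0.002,0,0,0,0],[0,0,0.002,0,0,0,0],[0,0,0.001,0,0,0,0]]], "newtons": 50}}

```text
time: 14.38
position: [0.5958, -0.0929, 0.0713]
ee_rot: [179.9, 0.0, 80.0]
ft_force: [-1.2, -0.5, 5.4]
gripper_width: 0.0278
```

Run:
```python
from station import state,eyes
from h import *
s=state();plan(s,[.595,-.0927,.0703],80,1)
```

```text
pos [ 0.5958 -0.0929  0.0713] rot [1.7989e+02 4.0000e-02 8.0040e+01] t 14.38 w 0.0278 F [-1.2 -0.5  5.4]
[0.0, -0.0009, 0.001] [0.0019, 0.0007, 0.0007]
```

Call:
{"api": "step_arm", "payload": {"increments": [[[0,0,0.0015,0,0,0,0],[0,0,0.0015,0,0,0,0],[0,0,0.0015,0,0,0,0]]]}}

```text
time: 14.63
position: [0.5961, -0.0929, 0.0701]
ee_rot: [179.8, 0.1, 80.1]
ft_force: [-5.7, 0.9, 15.0]
gripper_width: 0.0276
```

Run:
```python
from station import state,eyes
from h import *
s=state();plan(s,[.595,-.0927,.0703],80,1)
```

```text
pos [ 0.5961 -0.0929  0.0701] rot [1.7979e+02 6.0000e-02 8.0050e+01] t 14.63 w 0.0276 F [-5.7  0.9 15. ]
[0.0, -0.0011, -0.0002] [0.0036, 0.0011, 0.0009]
```

Run:
```python
from station import state,eyes
from h import *
S=eyes.capture('scene');d=eyes.capture('side')
cv2.imwrite('pics/p4.png',np.hstack([cv2.resize(S['pixels'][220:295,280:355],(400,400),interpolation=2),cv2.resize(d['pixels'][150:225,330:405],(400,400),interpolation=2)])[:,:,::-1])
s=state();print(s['time'],s['position'],s['ft_force'])
```

```text
14.7333 [ 0.59605365 -0.09291985  0.07017434] [-4.36126422  0.90058788 12.74843039]
```

View pics/p4.png

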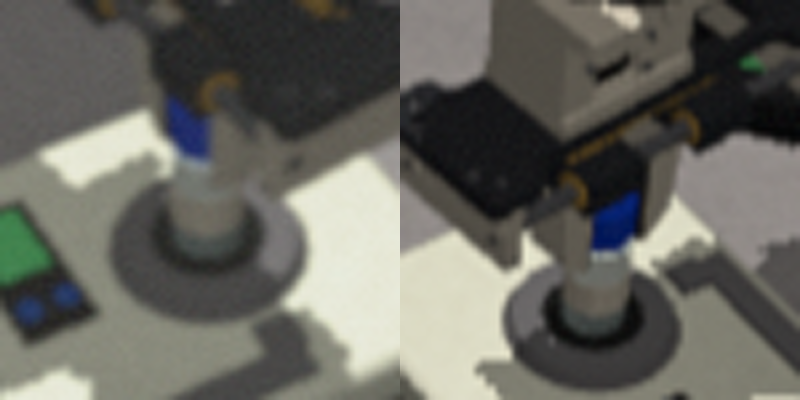

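Call:
{"api": "step_arm", "payload": {"increments": [[[0,0,0.0015,0,0,0,0],[0,0,0.001,0,0,0,0]]]}}

```text
time: 14.9
position: [0.5959, -0.0928, 0.0702]
ee_rot: [179.7, 0.1, 80.1]
ft_force: [-2.3, 1.2, 6.3]
gripper_width: 0.0277
```

Call:
{"api": "step_arm", "payload": {"increments": [[[0,0,-0.003,0,0,0,0],[0,0,-0.002,0,0,0,0],[0,0,-0.002,0,0,0,0],[0,0,0,0,0,0,0]]]}}

```text
time: 15.23
position: [0.5958, -0.0928, 0.0787]
ee_rot: [179.7, 0.1, 80.1]
ft_force: [-0.2, -0.1, -0.4]
gripper_width: 0.0282
```

Run:
```python
from station import state,eyes
from h import *
s=state();plan(s,[.595,-.0927,.0782],80,1)
```

```text
pos [ 0.5958 -0.0928  0.0787] rot [1.7967e+02 1.0000e-01 8.0080e+01] t 15.23 w 0.0282 F [-0.2 -0.1 -0.4]
[-0.0001, -0.0008, 0.0005] [0.0057, 0.0017, 0.0014]
```

Call:
{"api": "step_arm", "payload": {"increments": [[[0,-0.0008,0.0005,0.0055,0.0015,0,0],[0,0,0.0002,0,0,0,0],[0,0,0,0,0,0,0]]]}}

```text
time: 15.48
position: [0.5953, -0.0927, 0.0775]
ee_rot: [180.0, -0.0, 80.1]
ft_force: [-0.4, 0.3, 2.1]
gripper_width: 0.0282
```

Run:
```python
from station import state,eyes
from h import *
s=state();plan(s,[.595,-.0927,.0782],80,1)
S=eyes.capture('scene');d=eyes.capture('side')
pickle.dump((S,d),open('c5.pkl','wb'))
cv2.imwrite('pics/p5.png',np.hstack([cv2.resize(S['pixels'][220:295,280:355],(400,400),interpolation=2),cv2.resize(d['pixels'][150:225,330:405],(400,400),interpolation=2)])[:,:,::-1])
```

```text
pos [ 0.5953 -0.0927  0.0775] rot [179.99  -0.    80.08] t 15.48 w 0.0282 F [-0.4  0.3  2.1]
[-0.0001, -0.0003, -0.0007] [0.0002, -0.0, 0.0014]
```

View pics/p5.png

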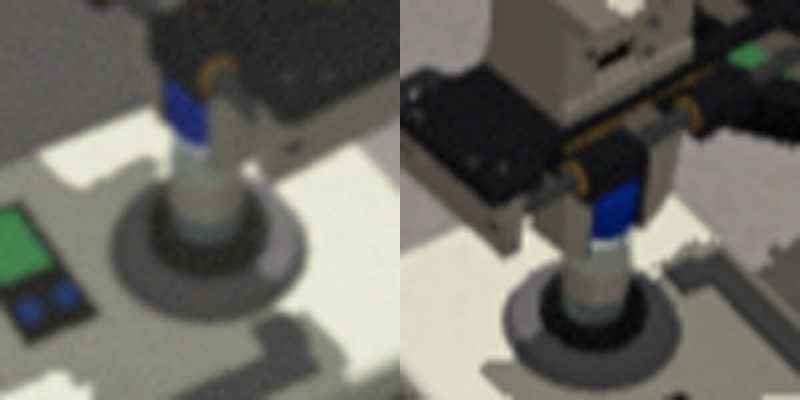

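Call:
{"api": "step_arm", "payload": {"increments": [[[0,0,0,0,0,0,0.31],[0,0,0,0,0,0,0.34],[0,0,0,0,0,0,0.37],[0,0,0,0,0,0,0.42]]], "newtons": 5}}

```text
time: 15.92
position: [0.5946, -0.0925, 0.0765]
ee_rot: [-179.9, -0.0, 80.1]
ft_force: [-0.3, -0.7, 1.3]
gripper_width: 0.0365
```

Run:
```python
from station import state,eyes
from h import *
s=state();plan(s,[.595,-.0927,.0782],80,1)
w=eyes.capture('wrist')
cv2.imwrite('pics/p6.png',w['pixels'][100:380,170:470,::-1])
```

```text
pos [ 0.5946 -0.0925  0.0765] rot [-1.799e+02 -1.000e-02  8.008e+01] t 15.92 w 0.0365 F [-0.3 -0.7  1.3]
[-0.0001, 0.0004, -0.0017] [-0.0018, -0.0001, 0.0014]
```

View pics/p6.png

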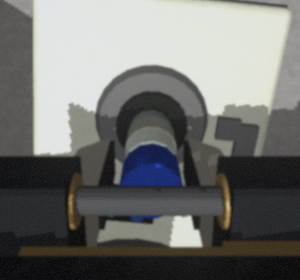

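Call:
{"api": "step_arm", "payload": {"increments": [[[0,0,-0.0005,0,0,0,0.55],[0,0,0,0,0,0,0.7],[0,0,0,0,0,0,0.8],[0,0,0,0,0,0,0.9]]]}}

```text
time: 16.3
position: [0.5942, -0.0924, 0.0765]
ee_rot: [-179.8, -0.0, 80.1]
ft_force: [0.7, -0.3, -0.2]
gripper_width: 0.0609
```

Run:
```python
from station import state,eyes
from h import *
s=state();plan(s,[.595,-.0927,.0782],80,1)
S=eyes.capture('scene');d=eyes.capture('side')
cv2.imwrite('pics/p7.png',np.hstack([cv2.resize(S['pixels'][220:295,280:355],(400,400),interpolation=2),cv2.resize(d['pixels'][150:225,330:405],(400,400),interpolation=2)])[:,:,::-1])
```

```text
pos [ 0.5942 -0.0924  0.0765] rot [-1.7982e+02 -2.0000e-02  8.0080e+01] t 16.3 w 0.0609 F [ 0.7 -0.3 -0.2]
[-0.0001, 0.0009, -0.0017] [-0.0031, -0.0003, 0.0014]
```

View pics/p7.png

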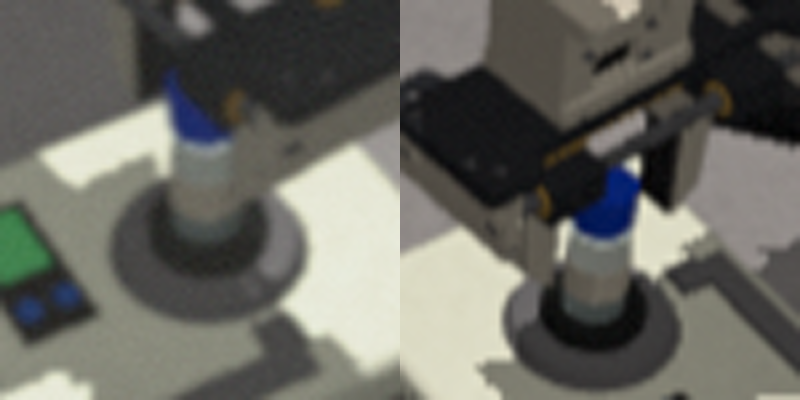

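Vial stands upright. I lift straight up, with the fingers clear on both sides.

Call:
{"api": "step_arm", "payload": {"increments": [[[0,0.001,-0.005,-0.003,0,0,0.95],[0,0,-0.01,0,0,0,1],[0,0,-0.015,0,0,0,1],[0,0,-0.02,0,0,0,1],[0,0,-0.02,0,0,0,1]]]}}

```text
time: 16.82
position: [0.5928, -0.0919, 0.1467]
ee_rot: [-179.5, -0.1, 80.1]
ft_force: [0.0, -0.4, -0.7]
gripper_width: 0.092
```

Call:
{"api": "step_arm", "payload": {"increments": [[[0,0,-0.03,0,0,0,1],[0,0,-0.03,0,0,0,1],[0.02,0,-0.02,0,0,0,1],[0.03,0,-0.01,0,0,0,1],[0.03,0,0,0,0,0,1]]]}}

```text
time: 17.23
position: [0.6085, -0.0174, 0.2516]
ee_rot: [179.8, 0.0, 79.6]
ft_force: [0.2, 0.0, -0.2]
gripper_width: 0.0917
```

Call:
{"api": "step_arm", "payload": {"increments": [[[0.03,0,0,0,0,0,1],[0.03,0,0,0,0,0,1],[0.02,0,0,0,0,0,1],[0.01,0,0,0,0,0,1],[0,0,0,0,0,0,1]]]}}

```text
time: 17.65
position: [0.6261, 0.0802, 0.2602]
ee_rot: [179.2, -0.1, 79.8]
ft_force: [-0.9, -0.3, -0.4]
gripper_width: 0.0915
```

Run:
```python
from station import state,eyes
from h import *
S=eyes.capture('scene');d=eyes.capture('side')
pickle.dump((S,d),open('c8.pkl','wb'))
cv2.imwrite('pics/f1.png',cv2.resize(S['pixels'][130:330,180:500],(800,500),interpolation=2)[:,:,::-1])
cv2.imwrite('pics/f2.png',cv2.resize(d['pixels'][120:320,160:480],(800,500),interpolation=2)[:,:,::-1])
```

```text
(no output)
```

View pics/f1.png

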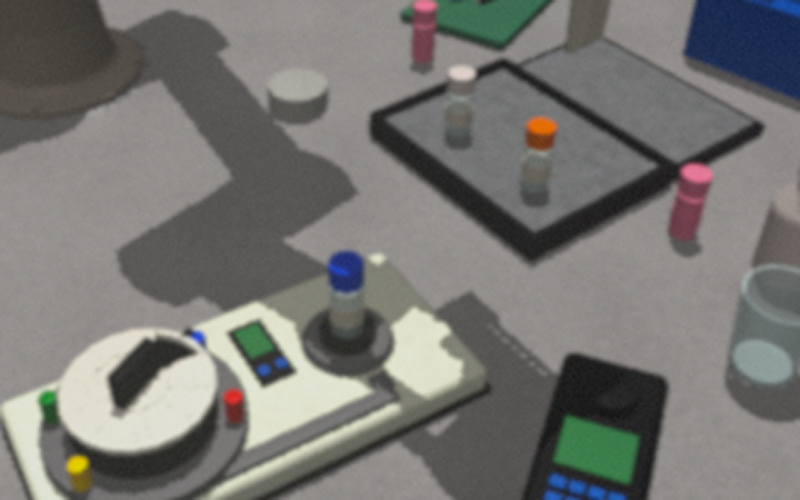

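View pics/f2.png

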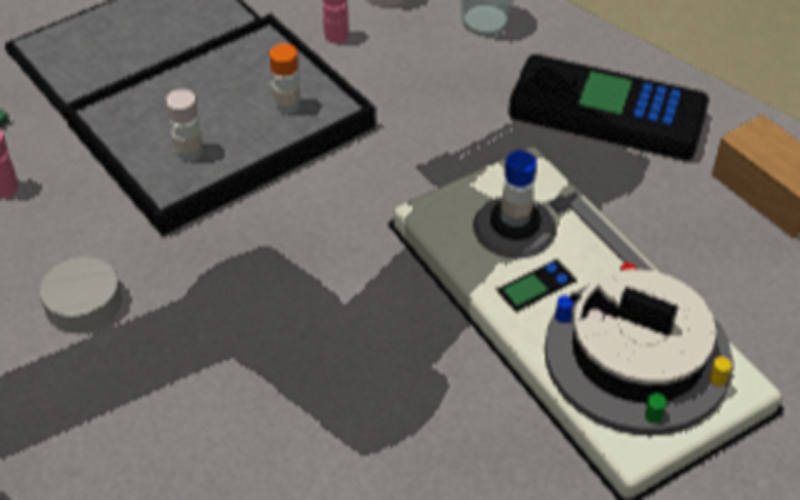

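Run:
```python
from h import *
from station import eyes,state
S,D=pickle.load(open('c8.pkl','rb'))
cents=[]
for c,(x0,x1,y0,y1) in((S,(300,340,225,255)),(D,(355,385,175,200))):
    im=c['pixels'].astype(int);m=(im[:,:,2]>im[:,:,0]+50)
    k=np.zeros_like(m);k[y0:y1,x0:x1]=1;ys,xs=np.nonzero(m&k);cents.append(np.array([xs.mean(),ys.mean()]));print(len(xs),cents[-1],xs.min(),xs.max(),ys.min(),ys.max())
print(tri([(S,cents[0]),(D,cents[1])]), 'expect z~',.046+.074-.009)
# expected for a cap centred at pad
for c in(S,D): print([proj(c,[.5948,-.0924,z]).round(1).tolist() for z in(.109,.046)])
print(state()['time'])
```

```text
169 [317.75147929 237.90532544] 311 324 231 246
138 [367.84057971 186.6884058 ] 362 374 180 194
(array([ 0.5943667 , -0.09370932,  0.11019026]), array([-0.06234191,  0.07476614, -0.06054237, -0.09291726])) expect z~ 0.111
[[318.3, 238.2], [318.6, 260.3]]
[[367.4, 186.6], [365.4, 205.6]]
17.75
```

Run:
```python
from h import *
from station import eyes,state,order
S0,D0=pickle.load(open('cams.pkl','rb'));S,D=pickle.load(open('c8.pkl','rb'))
# other vials: change in image between start and now (side view)
for n,(x0,x1,y0,y1) in(('white',(222,242,154,186)),('orange',(266,284,136,166))):
    print(n,np.abs(D['pixels'][y0:y1,x0:x1].astype(int)-D0['pixels'][y0:y1,x0:x1]).mean())
print(order.sign_off())
```

```text
white 4.410416666666666
orange 3.109259259259259
the job is handed in; nothing more can be done
None
```

I finished the whole job and handed it in at about 17.8 s, against the 64 s limit. The hand-in reports no verdict.

- **Cap:** I turned it anticlockwise about 116° to the blue marker and let go. A wrist picture just after the release put the opening, nose and bar within about 1° of the blue stud. The last pictures still show it set to blue.
- **Press:** The blue-capped vial was held upright on the pad and pushed down about 8 mm, peaking near 15 N. The pad showed flush with the collar. A second short push at the same depth read only 6.3 N. I trust the depth, the 15 N peak and the picture over that reading.
- **Vial left standing:** The cap's measured height (110 mm, expected 111 mm) shows that the pad came back up. The vial stands upright about 1.4 mm from the pad's centre, with the gripper well clear.
- **Other vials:** White and orange look unchanged in the side view. I did not touch the pink look-alikes.

The fixed cameras and the wrist camera disagreed by 2–4 mm when the wrist was high, and by less than 2 mm close up. I used the fixed-camera values and the close-up wrist views.

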